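# Clamp a brittle whetstone with a ratchet trigger clamp and keep the squeeze on

### The job

On the sharpening bench, take the little oil bottle that stands in the gap between the stone clamp's pad and the whetstone and stand it upright in the grey tray. Then pump the clamp's trigger against its fixed grip, full strokes, until the sprung rubber pad has pushed the stone up to the end stop and presses on it with its spring clearly pushed in a few millimetres; the stone is brittle, so do not pump on after that. Move the jaw by the trigger only, leave the other things alone, and finish still squeezing the trigger, because the jaw slips back most of a tooth and slackens when it is let go.

Things in the scene. Friction and masses are not known exactly. Their poses are not given: they have to be found in the camera images.
- clamp: stone clamp, fixed: plywood board 400 x 110 x 12 mm, ratchet bar clamp at its -x end, steel stop at its +x end. Origin on the bench under the board (x -205 to +195 mm); x along the bar to the stop, y across, z up. Two side plates carry the bar (20 mm wide, its middle 25 mm above the bench, toothed tail to x -222 mm), a fixed pistol grip and, before it (+x), the trigger; both stand up, tops 150 mm above the bench
- grip_back (a point): middle of the back (-x) face of the fixed black pistol grip, 130 mm above the bench, at clamp x = -116 mm. The grip is 16 mm thick (x), 24 mm wide (y), does not move, and can be leaned on
- pump_centre (a point): 130 mm above the bench, 12.5 mm before grip_back: middle between the grip's back and the trigger's front when squeezed. Both together measure 25 mm along clamp x here when squeezed, 45 mm when released. Fingers closing along clamp x about this middle (one behind the grip, one before the trigger, which released reaches 33 mm before this point) pump it without pushing on the grip
- trigger_front (a point): middle of the trigger's front (+x) face, 62 mm from its pin: 130 mm above the bench when squeezed; it moves with the trigger. Trigger: aluminium bar 8 mm thick, 22 mm wide, its top at 148 mm; its pin lies across (along y) at clamp x = -95 mm, 68 mm above the bench
- trigger (a joint): rad: 0 released (leans 0.32 forward, away from the grip), 0.32 fully squeezed (upright, hard end). Return spring 3 N at the fingers released, 6 N squeezed, plus half the pad's force. A full stroke drives the bar 7 mm (two 3.5 mm teeth); letting it out fully takes the next teeth; a second pawl holds the bar. Once the pad bears hard, the bar slips back 2 to 2.5 mm at each release and a stroke gains 3 to 4 mm
- jaw (a joint): how far the bar with the pad has gone towards the stop, m, from its rear end (0) to 0.075. It starts 1 to 6 mm out and has to go about 40 to 50 mm (pad, stone and stop just touch at about 0.044). Unloaded it stays where it is left
- pad (a joint): how far the sprung rubber pad is pushed back into its cup on the end of the bar, m: 0 when it touches nothing, up to 0.016; 2.5 N per mm. With the trigger squeezed, 2 to 9 mm (5 to 22 N) is a good hold; the stone cracks at 11 mm (28 N), two or three strokes too many
- pad_face (a point): middle of the pad's front face, which looks to clamp +x, 24.5 mm above the bench. The pad is 40 mm wide (y), 20 mm high, its top 34.5 mm above the bench
- stone_centre (a point): centre of the whetstone that is to be clamped: plain red-brown block 125 x 50 x 20 mm lying loose on the board (underside 12 mm, top 32 mm above the bench), long side along clamp x, 0.3 kg; it starts 3 to 8 mm short of the stop
- stone: the same whetstone; origin at the centre of its underside, x along its length towards the stop
- stone_near_end (a point): middle of the whetstone's end face that looks to the pad (62.5 mm from its centre)
- stop_face (a point): middle of the face of the steel stop that the stone is pushed against, looks to clamp -x, 22 mm above the bench, at clamp x = +165 mm; the stop is 70 mm wide and 38 mm high from the bench
- oil_mid (a point): centre (40 mm up) of the little brown glass oil bottle, 24 mm in diameter, 80 mm high with its narrower black cap, 0.08 kg; full width from its foot to about 55 mm up. It stands upright on the board (12 mm above the bench) in the gap between pad and stone; z axis along the bottle
- oil: the same bottle; origin at the centre of its underside
- tray: shallow grey plastic tray fixed to the bench, 150 (x) x 130 (y) x 22 mm, walls 4 mm, floor 4 mm above the bench; origin under its centre
- tray_spot (a point): clear spot on the tray's floor (tray x = -20 mm) where the bottle can be stood
- rust_block: rust eraser, grey rubber block 30 x 70 x 18 mm lying in the far half of the tray (tray x about +50 mm); not part of the job
- angle_wedge: small black and yellow plastic angle guide, 40 x 22 x 17 mm, lying on the clamp's board beside the stone; not part of the job
- lap_plate: dark steel lapping plate 150 x 65 x 10 mm lying on the bench; not part of the job
- coarse_stone: spare grey two-layer whetstone 150 x 50 x 25 mm lying on the bench; not part of the job
- chisel: bench chisel with wooden handle, 250 mm long, lying on the bench; not part of the job
- paste_tin: flat round tin, 68 mm across, 26 mm high; not part of the job
- brush_pot: white cup, 72 mm across, 85 mm high; not part of the job
Mind the look-alikes: they are no part of the job. What is shaped like the oil but blue or red is not meant.

How it is judged:
On the way, in this order (a step that is already met when the one before it is completed fails the run):
1. the oil bottle stands upright in the tray, let go (x of oil_mid in the frame of tray between -0.064 and 0.064 m and y of oil_mid in the frame of tray between -0.054 and 0.054 m and z of oil_mid in the frame of tray between 0.038 and 0.05 m and angle between oil_mid's own z axis and vertical below 0.12 rad and contact force between the fingers and oil below 0.1 N), for 0.2 s.
2. the pad bears on the whetstone and the stone on the stop, while the trigger is squeezed by the fingers (contact force between pad and stone above 2 N and horizontal distance between stone_centre and stop_face below 0.0645 m and value of joint trigger above 0.05 rad and contact force between the fingers and trigger above 1 N), for 0.2 s.
At the end, for the whole second after the job is handed in: Fingers still squeeze the trigger (over 1.5 N, angle over 0.06 rad); the pad, pushed in over 1.5 mm, presses on the stone with 4 to 28 N; the stone lies flat within 2 mm of the stop, untouched by the robot; the oil bottle stands upright on the tray floor (x of oil_mid in the frame of tray between -0.064 and 0.064 m and y of oil_mid in the frame of tray between -0.054 and 0.054 m and z of oil_mid in the frame of tray between 0.038 and 0.05 m and angle between oil_mid's own z axis and vertical below 0.12 rad and contact force between pad and stone between 4 and 28 N and value of joint pad above 0.0015 m and horizontal distance between stone_centre and stop_face below 0.0645 m and value of joint trigger above 0.06 rad and contact force between the fingers and trigger above 1.5 N and angle between stone's own z axis and vertical below 0.05 rad and contact force between each of the arm, the fingers and stone below 0.5 N); the arm keeps its last pose, push and grip.
It fails at once if the stone is over-tightened (pad force above 28 N) and cracks (contact force between pad and stone above 28 N).
It fails at once if the jaw or its pad is pushed along by the robot instead of by the trigger (contact force between any of the fingers, the arm and jaw above 3 N).
It fails at once if the oil bottle is knocked over (angle between oil_mid's own z axis and vertical above 0.8 rad).
It fails at once if another thing on the bench is disturbed (moved by more than 25 mm) (distance of any of rust_block, angle_wedge, lap_plate, coarse_stone, chisel, paste_tin, brush_pot from where it was at the start of the episode above 0.025 m).
It also fails if it takes over 64 s, if anything falls off the work surface, if the arm or the gripper's body presses on something with over 40 N, if the wrist force passes 120 N, or if a joint passes its speed limit or range.

### The arm

A 6-joint arm with a two-finger parallel gripper is mounted at the origin on the work surface. World frame = base frame: x ahead of the robot, y to its left, z up, the work surface at z = 0. Lengths are in m, angles in rad, forces in N, time in s.
With the tool pointing down it reaches from about 0.325 to 1 m from the base axis. Payload 5.1 kg.
Tool frame: the origin (TCP) lies midway between the tips of the shut fingers; the grasp point (between the pads) lies 19 mm behind it; z points along the fingers, y is the direction in which the jaws open and shut (so a half turn about z gives the same grasp; the last joint's range is limited). The gripper opens to 85 mm and grips with 20 to 120 N. Pads are 22 mm wide; open, the fingers measure 114 mm over their backs; the gripper's body (76 mm by 85 mm) begins 54 mm behind the grasp point. The pads swing forward as they close: fully open they stand 13 mm farther back than shut.
Start: joints at [1.083, 0.124, 1.65, -0, 1.367, -0.083], TCP at [0.256, 0.597, 0.195] pointing down, gripper open.
Joint ranges: [-2.61, 2.61], [-1.02, 2.33], [0.03, 2.71], [-1.35, 4.49], [0.32, 2.68], [-2.91, 2.91]. Speed limits (rad/s): [2.57, 2.57, 3.14, 3.14, 3.14, 3.14].

### API

Orientations are given as a rotation vector (axis times angle).
In Python, from cell import robot gives the robot as it stands.
- The arm moves only by the tool apply_moves, never from a script. Its argument "increments" is a list of rows, each a list of 2 entries, a list of its own where there are three numbers: the shift along the tool's x, y, z in cm, then the turn, a rotation vector about the tool's x, y, z in degrees. A call has 1 to 12 rows; each row shifts and turns the commanded pose from where the row before left it, along the tool's axes as they then stand; what a row does not reach is not made up. A row lasts 1/10 s, in which the tool goes at most 50 mm and 8.59 degrees, less where a joint would pass 70% of its speed; a pose out of reach is approached as far as the arm can. A call is refused whole if a number of a shift passes 5 or a number of a turn 8.59, either way. A call with a gripper value outside its range is refused whole. "jaw" is the closure in counts, from 0 (fully open) to 255 (shut), set as the call begins (left out, the last holds). The fingers move at their own pace and stop on an object; "force" is the grip in N (left out, the last holds). Time passes only in rows, so rows that do not move let the fingers close. It gives the time, the measured TCP pose, the force and the opening at its end, in the units of the state.
- robot.get_obs(): the state, without advancing time (a new reading comes with each control period).
- robot.capture(name): name is "scene" or "top"; returns the picture (400x640x3 uint8, red, green, blue); there is no depth.
- robot.camera_info(name): a dict with "fx", "fy", "cx", "cy" (pixels), "R" (3x3) and "t" (3): a world point X has camera coordinates R X + t. Camera axes: x right, y down, z forward; pixel columns grow to the right and rows downward; lengths in m; the calibration is good to about 2 mm. A picture is of the moment at which its call begins. camera_info takes no time and is no camera call.
- robot.finish_job(): hands the job in, once; it reports no verdict.
The state is a dict: "clock": time; "q": joint angles; "qd": joint speeds; "joint_torque": joint torques, N m; "eef_pos": TCP position; "orientation": TCP orientation; "ft_force": force on the tool from outside, world axes, zero at the start; "moment": the same for the moment, N m; "width": finger opening in m.
Only numpy, scipy, OpenCV 4.12 (cv2) and the standard library are available. Lean on these libraries where they do the work, as an engineer would, in place of code of your own. Each camera call takes 0.05 s, during which the arm holds its last target.

## Working session

There is one attempt and no reset: what is moved stays moved. The work goes in short steps, Python scripts to look and compute and a tool call to move; the robot and the scene stay as the last step left them, time stands still between calls to the robot, and variables do not carry over. Pictures are saved under pics/ and viewed, and the job is handed in when it is done.

Besides the shell and the picture viewer there is one more tool, called after "Request:" as name(argument=value, ...) on one line, values as JSON. apply_moves: Moves the arm, as the interface text tells. Its arguments: {"type":"object","properties":{"increments":{"type":"array","items":{"type":"array"}},"jaw":{"type":"number"},"force":{"type":"number"}},"required":["increments"]}

```bash
ls; mkdir -p pics; python3 - <<'E'
from cell import robot
import cv2
for n in("scene","top"):
    im=robot.capture(n); cv2.imwrite(f"pics/{n}0.png",im[:,:,::-1])
    print(n,robot.camera_info(n))
o=robot.get_obs(); print(o)
E
```

```text
pics
scene {'fx': 493.6834407328703, 'fy': 493.6834407328703, 'cx': 317.98508370823856, 'cy': 195.03298901320633, 'R': array([[ 0.53922272,  0.84212746,  0.00775877],
       [ 0.62335495, -0.39291178, -0.67605395],
       [-0.56627508,  0.36938011, -0.73681128]]), 't': array([-0.25622862, -0.32693132,  1.71869206])}
top {'fx': 435.51368773371934, 'fy': 435.51368773371934, 'cx': 315.2915925648815, 'cy': 199.5250766301684, 'R': array([[-0.02226617, -0.9997243 , -0.00745287],
       [-0.99257976,  0.02299717, -0.11940078],
       [ 0.11953926,  0.00473897, -0.99281816]]), 't': array([-0.03535319,  0.58656517,  1.26663553])}
{'clock': 0.1, 'q': array([ 1.08339452e+00,  1.24466448e-01,  1.65156591e+00,  8.63275052e-06,
        1.36749901e+00, -8.26007048e-02]), 'qd': array([-0.00042271, -0.00193644, -0.0033862 , -0.00151984, -0.0011913 ,
        0.00044235]), 'joint_torque': array([ 1.82088511e-04, -4.24933505e+01, -3.66652679e+01, -6.41274937e-05,
        3.93194990e-03, -3.83487460e-06]), 'eef_pos': array([0.25572085, 0.59689616, 0.19424199]), 'orientation': array([-6.31418752e-01, -3.07691903e+00,  2.91822424e-03]), 'ft_force': array([-0.23526495, -0.31110146, -0.31439418]), 'moment': array([ 0.00489617,  0.01017042, -0.04774257]), 'width': 0.08538608472482098}
```

View pics/scene0.png

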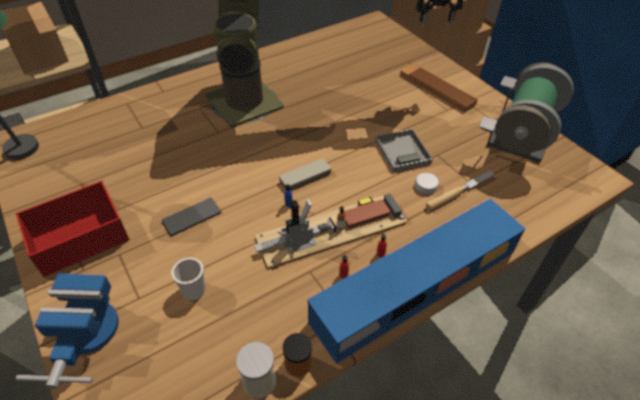

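View pics/top0.png

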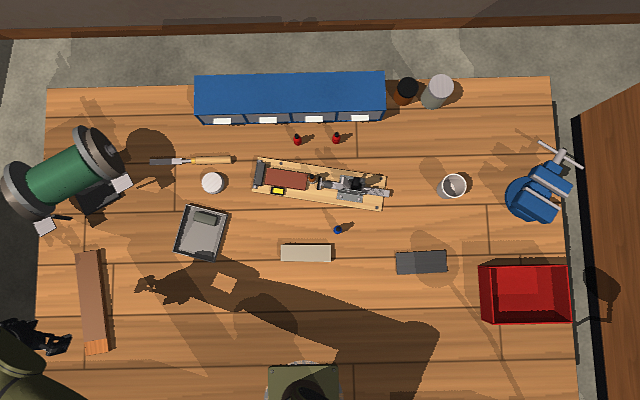

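The scene shows the clamp at about (330,225) with the grip and trigger at (300,215), and the tray at (405,150). In the top view the clamp is at (320,183) and the tray at (201,232). Bottle candidates in the scene view are blue at (288,195), red at (344,266) and (382,245), and a brown one in the gap at (341,213). I'll enlarge both views to check.

```bash
python3 - <<'E'
import cv2
a=cv2.imread("pics/scene0.png")[170:270,240:440]; b=cv2.imread("pics/top0.png")[140:265,170:400]
cv2.imwrite("pics/sc_crop.png",cv2.resize(a,None,fx=4,fy=4,interpolation=cv2.INTER_CUBIC))
cv2.imwrite("pics/top_crop.png",cv2.resize(b,None,fx=3.4,fy=3.4,interpolation=cv2.INTER_CUBIC))
E
```

```text
(no output)
```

View pics/sc_crop.png

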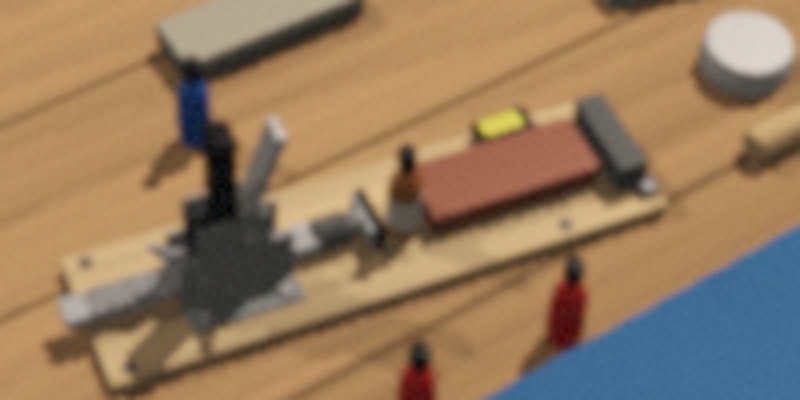

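View pics/top_crop.png

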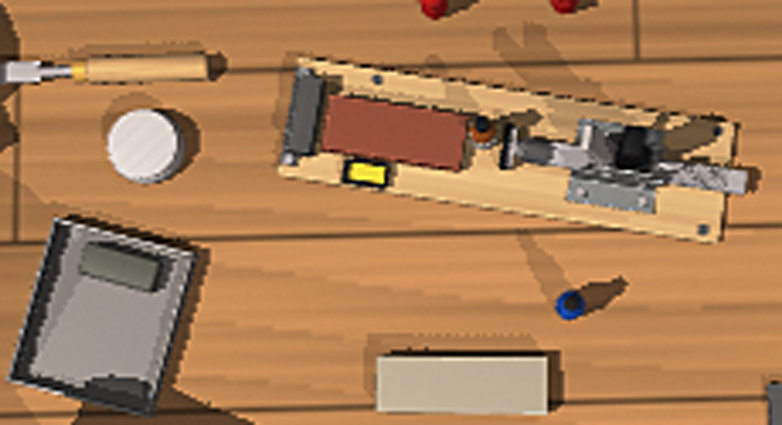

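```bash
cat > h.py <<'E'
import numpy as np, cv2
from cell import robot
def ray(n,u,v):
    c=robot.camera_info(n); d=c['R'].T@np.array([(u-c['cx'])/c['fx'],(v-c['cy'])/c['fy'],1]); o=-c['R'].T@c['t']; return o,d
def plane(n,u,v,z):
    o,d=ray(n,u,v); return o+d*(z-o[2])/d[2]
def two(p,q):
    o1,d1=ray('scene',*p);o2,d2=ray('top',*q)
    s=np.linalg.lstsq(np.c_[d1,-d2],o2-o1,rcond=None)[0]
    a=o1+s[0]*d1;b=o2+s[1]*d2
    return (a+b)/2,np.linalg.norm(a-b)
def proj(n,X):
    c=robot.camera_info(n);x=c['R']@np.array(X)+c['t'];return np.array([c['fx']*x[0]/x[2]+c['cx'],c['fy']*x[1]/x[2]+c['cy']])
E
python3 - <<'E'
from h import *
t=cv2.imread("pics/top0.png"); s=cv2.imread("pics/scene0.png")
C=lambda x,y:((x+.5)/3.4+170-.5,(y+.5)/3.4+140-.5)
cs=[plane('top',*C(*p),0.012)[:2] for p in [(300,58),(738,120),(722,242),(278,178)]]
print('board',np.round(cs,4).tolist(),[np.linalg.norm(cs[i]-cs[(i+1)%4]) for i in range(4)])
for n,im,roi in(('top',t,(150,240,200,330)),('scene',s,(190,235,335,405))):
    h=cv2.cvtColor(im,cv2.COLOR_BGR2HSV)
    m=((h[...,0]<9)|(h[...,0]>172))&(h[...,1]>90)&(h[...,2]>60)
    mm=np.zeros(m.shape,np.uint8);a,b,c,d=roi;mm[a:b,c:d]=m[a:b,c:d]*255
    k,l,st,ce=cv2.connectedComponentsWithStats(mm)
    for i in range(1,k):
        if st[i,4]>100:
            print(n,st[i]); 
            if n=='top':
                pts=np.argwhere(l==i)[:,::-1]
                P=np.array([plane('top',u,v,.032)[:2] for u,v in pts])
                r=cv2.minAreaRect((P*1000).astype(np.float32));print('stone',r)
                print(cv2.boxPoints(r))
E
```

```text
board [[0.7253, 0.1253], [0.659, -0.2686], [0.5492, -0.2498], [0.616, 0.1458]] [np.float64(0.39953163451989704), np.float64(0.11141178622593181), np.float64(0.401223341125975), np.float64(0.11122329802851974)]
top [264 168  44  22 680]
stone ((651.4306030273438, 39.50043869018555), (124.14305877685547, 51.689605712890625), 79.78179931640625)
[[614.9844   -17.001793]
 [665.8541   -26.171394]
 [687.87683   96.00267 ]
 [637.0071   105.17227 ]]
scene [346 201  45  25 349]
```

```bash
cat >> h.py <<'E'
TH=np.arctan2(.3956+.3939,.0663+.0668)
XC=np.array([np.cos(TH),np.sin(TH)]);YC=np.array([-XC[1],XC[0]]);OC=np.array([.63737,-.06183])+.005*XC
def toC(p): d=np.array(p)[:2]-OC; return np.array([d@XC,d@YC])
def toW(x,y): return OC+x*XC+y*YC
E
python3 - <<'E'
from h import *
C=lambda x,y:((x+.5)/3.4+170-.5,(y+.5)/3.4+140-.5)
S=lambda x,y:((x+.5)/4+240-.5,(y+.5)/4+170-.5)
print('TH',np.degrees(TH),'O',OC)
for nm,s,t in[('cap',(407,152),(482,124)),('grip',(219,130),(636,142))]:
    X,e=two(S(*s),C(*t)); print(nm,X,e,toC(X),S(*s),C(*t))
P=plane('top',*C(482,124),.092);print('cap@.092',P,toC(P))
P=plane('top',*C(636,140),.15);print('grip@.15',P,toC(P))
P=plane('scene',*S(219,130),.15);print('grip@.15',P,toC(P))
# brown mask for bottle in scene
im=cv2.imread('pics/scene0.png');print(im[207:225,334:348].tolist()[5])
cs=np.array([plane('top',*C(*p),.022)[:2] for p in [(60,217),(195,252),(152,413),(10,380)]])
print('tray',cs.round(4).tolist(),[np.linalg.norm(cs[i]-cs[(i+1)%4]).round(4) for i in range(4)],cs.mean(0))
ax=(cs[0]+cs[1]-cs[2]-cs[3]);ax/=np.linalg.norm(ax);print('trayx',ax,'spot',cs.mean(0)-.02*ax)
print('pad top edge',toC(plane('top',*C(514,145),.0345)), 'pump',toW(-.1035,0))
print('proj pump', proj('top',[*toW(-.1035,0),.13]),'blue',plane('top',*C(570,303),.08))
o=robot.get_obs()
from scipy.spatial.transform import Rotation as R
M=R.from_rotvec(o['orientation']).as_matrix();print(M.round(3))
E
```

```text
TH 80.43061818605985 O [ 0.63820121 -0.05689957]
cap [ 0.64739269 -0.03934714  0.08821189] 0.0002356546682929666 [ 0.0188362  -0.00614563] (341.375, 207.625) (311.4117647058823, 176.11764705882354)
grip [ 0.61858394 -0.16219257  0.15561876] 0.0019178406861701807 [-0.10708906  0.0018402 ] (294.375, 202.125) (356.7058823529412, 181.41176470588235)
cap@.092 [ 0.64678981 -0.03929382  0.092     ] [ 0.01878856 -0.00554228]
grip@.15 [ 0.62064667 -0.16360366  0.15      ] [-0.10813759 -0.00042842]
grip@.15 [ 0.61466648 -0.15892291  0.15      ] [-0.10451614  0.00624669]
[[130, 177, 208], [134, 180, 210], [131, 178, 208], [127, 172, 203], [105, 150, 185], [75, 114, 147], [40, 64, 90], [13, 30, 49], [17, 28, 58], [37, 55, 102], [60, 83, 136], [68, 93, 153], [77, 99, 162], [77, 101, 161]]
tray [[0.5841, 0.3384], [0.5502, 0.2182], [0.4097, 0.2556], [0.4412, 0.3805]] [np.float64(0.1249), np.float64(0.1453), np.float64(0.1288), np.float64(0.149)] [0.49628989 0.29817009]
trayx [ 0.96285348 -0.27002441] spot [0.47703282 0.30357057]
pad top edge [-0.00953841 -0.00080436] pump [ 0.62099518 -0.15895937]
proj pump [354.40578729 181.90392409] blue [ 0.49451341 -0.10992968  0.08      ]
[[-0.919  0.394 -0.001]
 [ 0.394  0.919 -0.002]
 [ 0.    -0.002 -1.   ]]
```

The brown bottle with the black cap at scene (341,212) and top (311,176) is the one meant: it stands between the pad and the stone, while the blue one and the two reds stand off the board. The bottle is at world (0.647, -0.039). The board measures 400x111 mm and the grip's clamp x matches, so I'm moving over the bottle.

Request:
apply_moves(increments=[[[-3.81,-2.69,0],[0,0,0]],[[-3.81,-2.69,0],[0,0,0]],[[-3.81,-2.69,0],[0,0,0]],[[-3.81,-2.69,0],[0,0,0]],[[-3.81,-2.69,0],[0,0,0]],[[-3.81,-2.69,0],[0,0,0]],[[-3.81,-2.69,0],[0,0,0]],[[-3.81,-2.69,0],[0,0,0]],[[-3.81,-2.69,0],[0,0,0]],[[-3.81,-2.69,0],[0,0,0]],[[-3.81,-2.69,0],[0,0,0]],[[-3.81,-2.69,0],[0,0,0]]], jaw=0, force=30)

```text
clock: 1.3
eef_pos: [0.5495, 0.1188, 0.195]
orientation: [-0.632, -3.077, 0.0]
ft_force: [0.6, 1.2, -0.6]
width: 0.0855
```

Request:
apply_moves(increments=[[[-3.81,-2.69,0],[0,0,0]],[[-3.81,-2.69,0],[0,0,0]],[[-3.81,-2.69,0],[0,0,0]],[[0,0,0],[0,0,8.5]],[[0,0,0],[0,0,8.5]],[[0,0,0],[0,0,8.5]],[[0,0,0],[0,0,8.5]],[[0,0,0],[0,0,8.5]],[[0,0,0],[0,0,8.5]],[[0,0,0],[0,0,8.5]],[[0,0,0],[0,0,8.5]],[[0,0,0],[0,0,8.4]]])

```text
clock: 2.5
eef_pos: [0.622, 0.0015, 0.1947]
orientation: [-2.405, -2.02, 0.001]
ft_force: [0.6, -0.4, 0.5]
width: 0.0858
```

```bash
cat >> h.py <<'E'
from scipy.spatial.transform import Rotation as Ro
def go(T,yawdir=None):
    "offset in tool axes (cm) to world T; yaw turn needed about tool z"
    o=robot.get_obs();M=Ro.from_rotvec(o['orientation']).as_matrix()
    print('clk',o['clock'],'pos',o['eef_pos'].round(4),'w',round(o['width'],4),'F',o['ft_force'].round(2),'tilt z',M[:,2].round(3),'ty',np.degrees(np.arctan2(M[1,1],M[0,1])).round(2))
    print('cm',(M.T@(np.array(T)-o['eef_pos'])*100).round(2))
E
python3 - <<'E'
from h import *
go([.647,-.0393,.19]); print(np.degrees(TH)-90)
E
```

```text
clk 2.5 pos [0.622  0.0015 0.1947] w 0.0858 F [ 0.62 -0.41  0.45] tilt z [-0.001  0.    -1.   ] ty -9.94
cm [-3.59  3.17  0.47]
-9.569381813940154
```

Request:
apply_moves(increments=[[[-1.8,1.58,0],[0,0,-0.3]],[[-1.79,1.58,0],[0,0,0]],[[0,0,0],[0,0,0]],[[0,0,4],[0,0,0]],[[0,0,4],[0,0,0]],[[0,0,2],[0,0,0]],[[0,0,0],[0,0,0]]])

```text
clock: 3.2
eef_pos: [0.6438, -0.0381, 0.0901]
orientation: [-2.388, -2.03, 0.01]
ft_force: [-1.0, -0.3, -0.3]
width: 0.0852
```

```bash
python3 - <<'E'
from h import *
go([.647,-.0393,.042])
for n in('scene','top'):
    im=robot.capture(n)[:,:,::-1]
    c=im[165:265,240:440] if n=='scene' else im[120:220,230:430]
    cv2.imwrite(f'pics/{n}1.png',cv2.resize(c,None,fx=4,fy=4,interpolation=cv2.INTER_CUBIC))
E
```

```text
clk 3.2 pos [ 0.6438 -0.0381  0.0901] w 0.0852 F [-0.97 -0.26 -0.32] tilt z [-0.009  0.002 -1.   ] ty -9.28
cm [-0.07  0.38  4.8 ]
```

View pics/scene1.png

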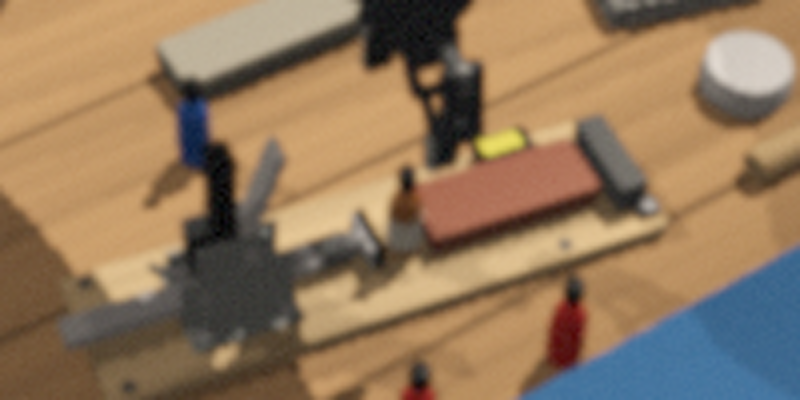

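View pics/top1.png

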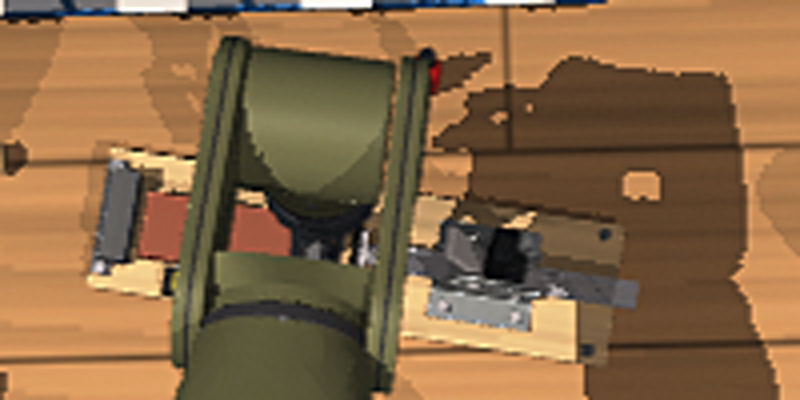

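The scene view shows a finger tip at crop (440,160) and the bottle at (405,205). I'll check this against where the TCP should project.

```bash
python3 - <<'E'
from h import *
f=lambda p:((p-np.array([240,165]))*4).round()
o=robot.get_obs();M=Ro.from_rotvec(o['orientation']).as_matrix();p=o['eef_pos']
print('tcp',f(proj('scene',p)))
for s in(-1,1): print('tip',s,f(proj('scene',p+s*.0425*M[:,1]-.013*M[:,2])))
print('cap',f(proj('scene',[.647,-.0393,.092])),'foot',f(proj('scene',[.647,-.0393,.012])))
E
```

```text
tcp [407. 163.]
tip -1 [380. 104.]
tip 1 [437. 196.]
cap [406. 166.] foot [401. 245.]
```

```bash
python3 - <<'E'
from h import *
o=robot.get_obs();M=Ro.from_rotvec(o['orientation']).as_matrix();p=o['eef_pos']
im=robot.capture('scene')[:,:,::-1]
c=cv2.resize(im[100:240,260:440],None,fx=4.2,fy=4.2,interpolation=cv2.INTER_CUBIC)
c=cv2.convertScaleAbs(c,alpha=1.6,beta=20)
f=lambda q:((proj('scene',q)-np.array([260,100]))*4.2).round()
print('tcp',f(p),[f(p+s*.0425*M[:,1]-.013*M[:,2]) for s in(-1,1)],'bodycorners',[f(p+a*M[:,0]+b*M[:,1]-.073*M[:,2]) for a in(-.038,.038) for b in(-.0425,.0425)])
cv2.imwrite('pics/s2.png',c)
E
```

```text
tcp [343. 444.] [array([315., 383.]), array([375., 479.])] bodycorners [array([260., 332.]), array([320., 430.]), array([376., 297.]), array([440., 392.])]
```

View pics/s2.png

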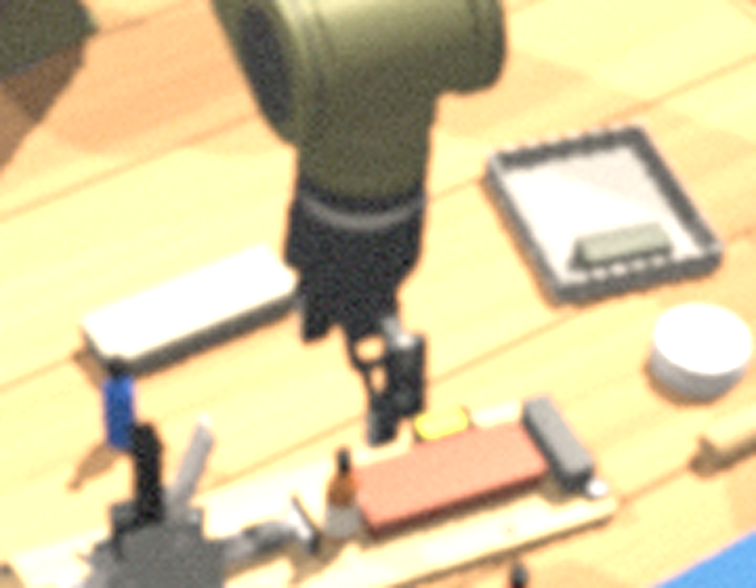

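The seen finger tip at (380,440) sits about 9 px higher than predicted (375,479). Before going down I'll raise the hand and shut it, so the true TCP shows.

Request:
apply_moves(increments=[[[0,0.38,-4],[0,0,0]],[[0,0,-2],[0,0,0]],[[0,0,0],[0,0,0]],[[0,0,0],[0,0,0]],[[0,0,0],[0,0,0]],[[0,0,0],[0,0,0]],[[0,0,0],[0,0,0]],[[0,0,0],[0,0,0]]], jaw=255)

```text
clock: 4.15
eef_pos: [0.651, -0.0397, 0.1545]
orientation: [-2.393, -2.033, 0.001]
ft_force: [-0.0, -1.2, -0.3]
width: 0.0002
```

```bash
python3 - <<'E'
from h import *
o=robot.get_obs();p=o['eef_pos']
im=robot.capture('scene')[:,:,::-1]
c=cv2.resize(im[100:240,260:440],None,fx=4.2,fy=4.2,interpolation=cv2.INTER_CUBIC)
c=cv2.convertScaleAbs(c,alpha=1.6,beta=20)
f=lambda q:((proj('scene',q)-np.array([260,100]))*4.2).round()
print('tcp',p,f(p),o['width'],'w @q',o['q'].round(3))
cv2.imwrite('pics/s3.png',c)
E
```

```text
tcp [ 0.65100366 -0.03967282  0.15450095] [350. 382.] 0.00023982022936609707 w @q [-0.143  0.157  1.683  0.     1.303  0.019]
```

View pics/s3.png

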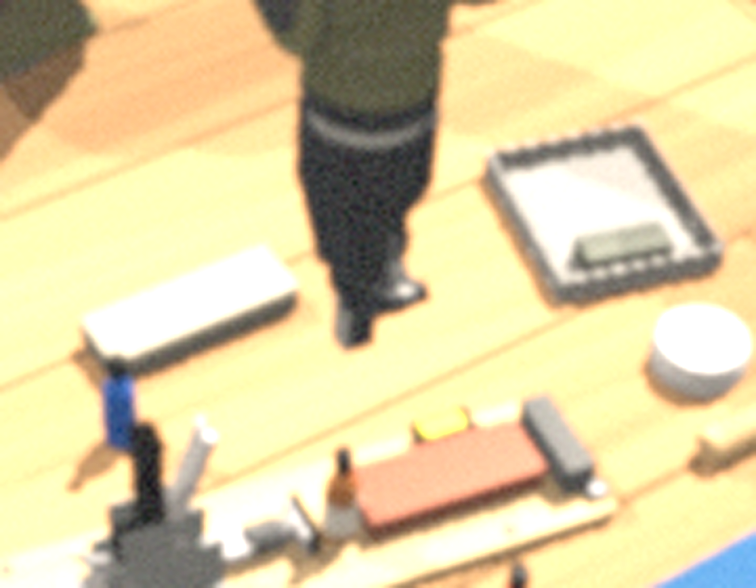

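```bash
python3 - <<'E'
from h import *
o=robot.get_obs();p=o['eef_pos']
im=robot.capture('top')[:,:,::-1]
c=cv2.resize(im[100:240,220:420],None,fx=4,fy=4,interpolation=cv2.INTER_CUBIC)
c=cv2.convertScaleAbs(c,alpha=1.6,beta=20)
f=lambda q:((proj('top',q)-np.array([220,100]))*4).round()
print('tcp',f(p),[f(p+[0,0,z]) for z in (.05,.1,.2)])
cv2.imwrite('pics/t3.png',c)
print(proj('top',[0,0,0]),proj('scene',[0,0,0]))
E
```

```text
tcp [365. 282.] [array([363., 268.]), array([362., 253.]), array([359., 217.])]
[303.13592758 401.20673951] [244.38503155 101.12403312]
```

View pics/t3.png

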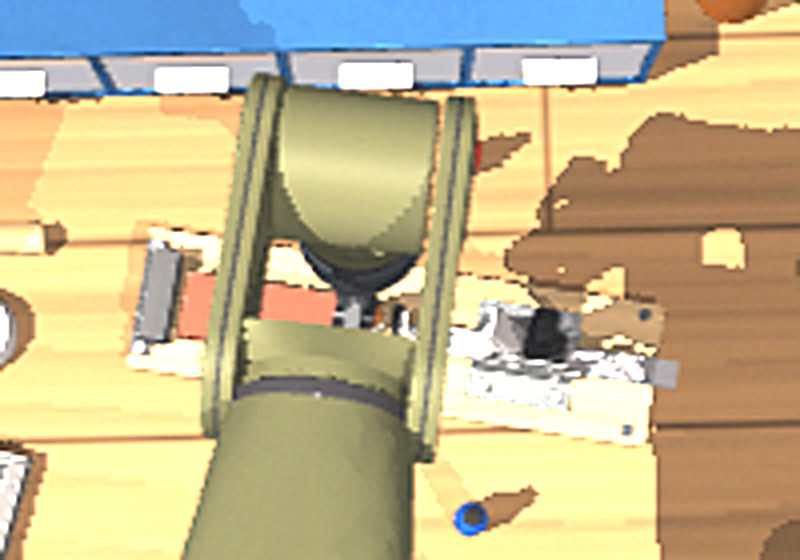

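```bash
python3 - <<'E'
from h import *
for tu,tv in((345,318),(352,320),(350,310)):
    X,e=two((352/4.2+260,343/4.2+100),(tu/4+220,tv/4+100)); print(X.round(4),round(e,4))
im=robot.capture('top')[:,:,::-1]
c=cv2.resize(im[155:195,280:340],None,fx=13,fy=13,interpolation=cv2.INTER_CUBIC)
cv2.imwrite('pics/t4.png',cv2.convertScaleAbs(c,alpha=1.8,beta=20))
E
```

```text
[ 0.6272 -0.0242  0.1581] 0.0039
[ 0.6269 -0.0269  0.1591] 0.0087
[ 0.6317 -0.0278  0.164 ] 0.0041
```

View pics/t4.png

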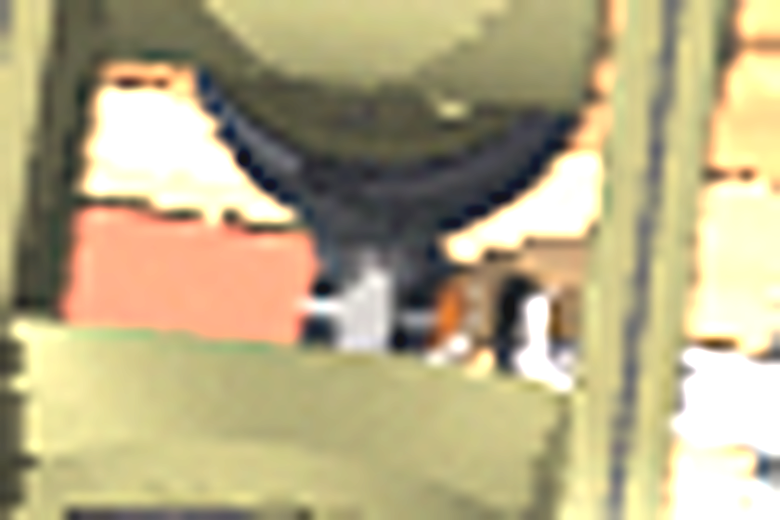

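```bash
python3 - <<'E'
from h import *
im=robot.capture('scene')[:,:,::-1]
c=cv2.resize(im[95:215,305:395],None,fx=5,fy=5,interpolation=cv2.INTER_CUBIC)
c=cv2.LUT(c,np.array([255*(i/255)**.5 for i in range(256)],np.uint8))
o=robot.get_obs();p=o['eef_pos'];M=Ro.from_rotvec(o['orientation']).as_matrix()
for z in(0,.019,.073,.1,.163,.2):
    u,v=(proj('scene',p-z*M[:,2])-[305,95])*5
    cv2.drawMarker(c,(int(u),int(v)),(0,0,255),cv2.MARKER_CROSS,8,1)
    print(z,u,v)
cv2.imwrite('pics/s5.png',c)
E
```

```text
0 191.84101951018363 479.4933356223436
0.019 193.61929032852032 452.98755185137804
0.073 198.90632770167656 374.1823057905083
0.1 201.68742158617192 332.7290735892757
0.163 208.56770885505824 230.17584898999786
0.2 212.88595986803273 165.81072167732586
```

View pics/s5.png

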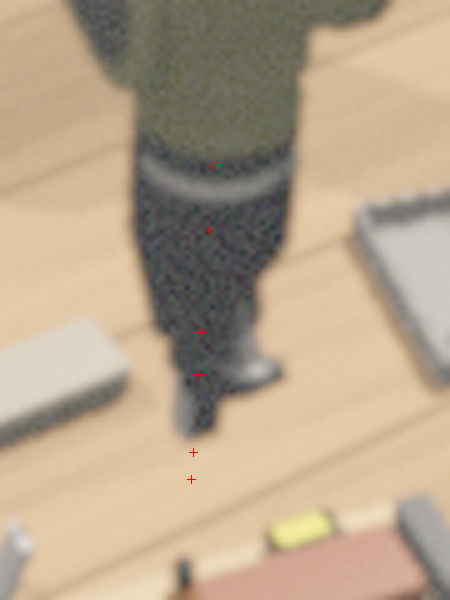

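Lateral alignment fits, but the tip looks about 30 mm higher than the TCP. I'll settle it by touching bare bench lightly with the shut fingers at (0.53, 0.03).

Request:
apply_moves(increments=[[[1.6,-4.4,0],[0,0,0]],[[1.6,-4.4,0],[0,0,0]],[[1.7,-4.3,0],[0,0,0]],[[0,0,4],[0,0,0]],[[0,0,4],[0,0,0]],[[0,0,3],[0,0,0]],[[0,0,0],[0,0,0]],[[0,0,0],[0,0,0]]])

```text
clock: 5.15
eef_pos: [0.5301, 0.0298, 0.0457]
orientation: [-2.394, -2.034, 0.001]
ft_force: [0.1, 0.4, 1.4]
width: -0.0
```

```bash
python3 - <<'E'
from h import *
go([.53,.03,0])
im=robot.capture('scene')[:,:,::-1]
c=cv2.resize(im[95:235,275:395],None,fx=5,fy=5,interpolation=cv2.INTER_CUBIC)[:600]
c=cv2.LUT(c,np.array([255*(i/255)**.5 for i in range(256)],np.uint8))
o=robot.get_obs();p=o['eef_pos'];M=Ro.from_rotvec(o['orientation']).as_matrix()
for z in(0,.035):
    u,v=(proj('scene',p-z*M[:,2])-[275,95])*5
    cv2.drawMarker(c,(int(u),int(v)),(0,0,255),cv2.MARKER_CROSS,8,1)
cv2.imwrite('pics/s6.png',c)
E
```

```text
clk 5.15 pos [0.5301 0.0298 0.0457] w -0.0 F [0.06 0.38 1.41] tilt z [-0.001  0.    -1.   ] ty -9.29
cm [ 0.02 -0.02  4.57]
```

View pics/s6.png

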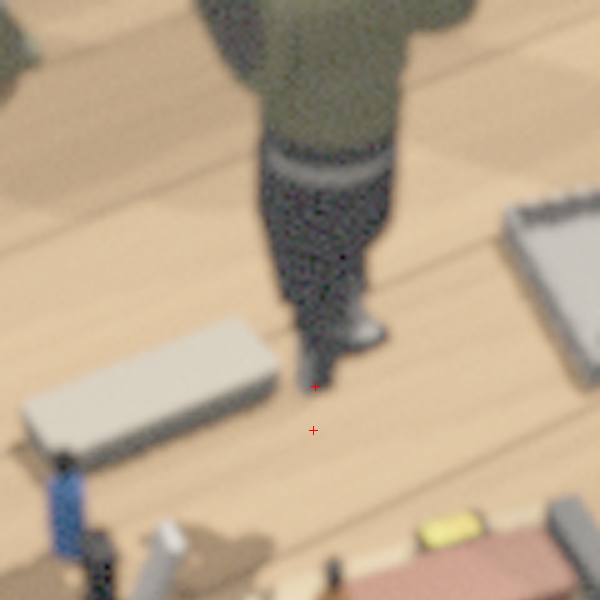

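Request:
apply_moves(increments=[[[0,0,1.5],[0,0,0]],[[0,0,1.0],[0,0,0]],[[0,0,0.7],[0,0,0]],[[0,0,0],[0,0,0]]])

```text
clock: 5.6
eef_pos: [0.5289, 0.0298, 0.0119]
orientation: [-2.393, -2.033, 0.003]
ft_force: [0.1, 0.3, 0.1]
width: 0.0001
```

Request:
apply_moves(increments=[[[0,0,0.5],[0,0,0]],[[0,0,0.3],[0,0,0]],[[0,0,0],[0,0,0]]])

```text
clock: 5.9
eef_pos: [0.5298, 0.0298, 0.005]
orientation: [-2.394, -2.034, 0.001]
ft_force: [0.5, 0.7, -0.2]
width: 0.0001
```

```bash
python3 - <<'E'
from h import *
go([.53,.03,0])
im=robot.capture('scene')[:,:,::-1]
c=cv2.resize(im[95:235,275:395],None,fx=5,fy=5,interpolation=cv2.INTER_CUBIC)[:600]
c=cv2.LUT(c,np.array([255*(i/255)**.5 for i in range(256)],np.uint8))
o=robot.get_obs();p=o['eef_pos'];M=Ro.from_rotvec(o['orientation']).as_matrix()
for z in(0,.035):
    u,v=(proj('scene',p-z*M[:,2])-[275,95])*5
    cv2.drawMarker(c,(int(u),int(v)),(0,0,255),cv2.MARKER_CROSS,8,1)
cv2.imwrite('pics/s7.png',c)
E
```

```text
clk 5.9 pos [0.5298 0.0298 0.005 ] w 0.0001 F [ 0.51  0.65 -0.17] tilt z [-0.001  0.    -1.   ] ty -9.29
cm [0.02 0.02 0.5 ]
```

View pics/s7.png

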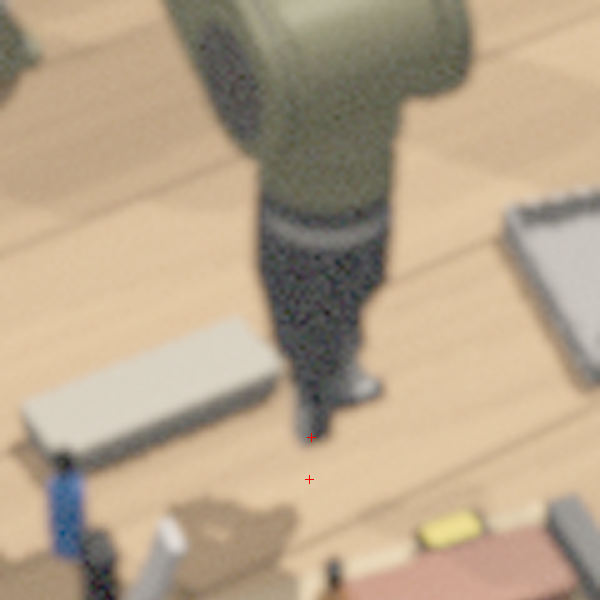

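No contact at z = 0.005, and the picture also shows a gap. I'll keep going down gently.

Request:
apply_moves(increments=[[[0,0,0.3],[0,0,0]],[[0,0,0.3],[0,0,0]],[[0,0,0],[0,0,0]]])

```text
clock: 6.25
eef_pos: [0.5296, 0.0298, -0.0011]
orientation: [-2.394, -2.034, 0.001]
ft_force: [-0.2, 0.1, 0.4]
width: 0.0001
```

Request:
apply_moves(increments=[[[0,0,0.3],[0,0,0]],[[0,0,0.2],[0,0,0]],[[0,0,0],[0,0,0]]])

```text
clock: 6.55
eef_pos: [0.5297, 0.0298, -0.006]
orientation: [-2.394, -2.034, 0.001]
ft_force: [-0.0, -0.2, 0.4]
width: 0.0001
```

Request:
apply_moves(increments=[[[0,0,0.5],[0,0,0]],[[0,0,0.5],[0,0,0]],[[0,0,0],[0,0,0]]])

```text
clock: 6.85
eef_pos: [0.5292, 0.0298, -0.0167]
orientation: [-2.393, -2.033, 0.002]
ft_force: [0.5, -0.7, 0.6]
width: -0.0001
```

Request:
apply_moves(increments=[[[0,0,0.3],[0,0,0]],[[0,0,0.3],[0,0,0]],[[0,0,0],[0,0,0]]])

```text
clock: 7.15
eef_pos: [0.5296, 0.0298, -0.0221]
orientation: [-2.394, -2.034, 0.001]
ft_force: [-0.6, -0.2, -0.1]
width: 0.0003
```

Request:
apply_moves(increments=[[[0,0,0.2],[0,0,0]],[[0,0,0.2],[0,0,0]],[[0,0,0],[0,0,0]]])

```text
clock: 7.45
eef_pos: [0.5298, 0.0298, -0.0259]
orientation: [-2.394, -2.034, 0.001]
ft_force: [-1.0, -0.5, 1.1]
width: -0.0003
```

Request:
apply_moves(increments=[[[0,0,0.2],[0,0,0]],[[0,0,0.1],[0,0,0]],[[0,0,0],[0,0,0]]])

```text
clock: 7.75
eef_pos: [0.5299, 0.0298, -0.0288]
orientation: [-2.394, -2.034, 0.0]
ft_force: [-0.0, 0.0, -0.1]
width: -0.0002
```

Request:
apply_moves(increments=[[[0,0,0.2],[0,0,0]],[[0,0,0.1],[0,0,0]],[[0,0,0],[0,0,0]]])

```text
clock: 8.05
eef_pos: [0.5299, 0.0298, -0.0318]
orientation: [-2.394, -2.034, 0.001]
ft_force: [0.5, 0.6, -0.0]
width: -0.0001
```

Request:
apply_moves(increments=[[[0,0,0.2],[0,0,0]],[[0,0,0.1],[0,0,0]],[[0,0,0],[0,0,0]]])

```text
clock: 8.35
eef_pos: [0.5299, 0.0298, -0.0348]
orientation: [-2.394, -2.034, 0.001]
ft_force: [-0.2, 0.2, -0.4]
width: 0.0001
```

```bash
python3 - <<'E'
from h import *
go([.53,.03,0])
im=robot.capture('scene')[:,:,::-1]
c=cv2.resize(im[135:235,275:395],None,fx=6,fy=6,interpolation=cv2.INTER_CUBIC)[:600]
c=cv2.LUT(c,np.array([255*(i/255)**.5 for i in range(256)],np.uint8))
cv2.imwrite('pics/s8.png',c)
E
```

```text
clk 8.35 pos [ 0.5299  0.0298 -0.0348] w 0.0001 F [-0.23  0.22 -0.35] tilt z [-0.  0. -1.] ty -9.29
cm [ 0.02  0.01 -3.48]
```

View pics/s8.png

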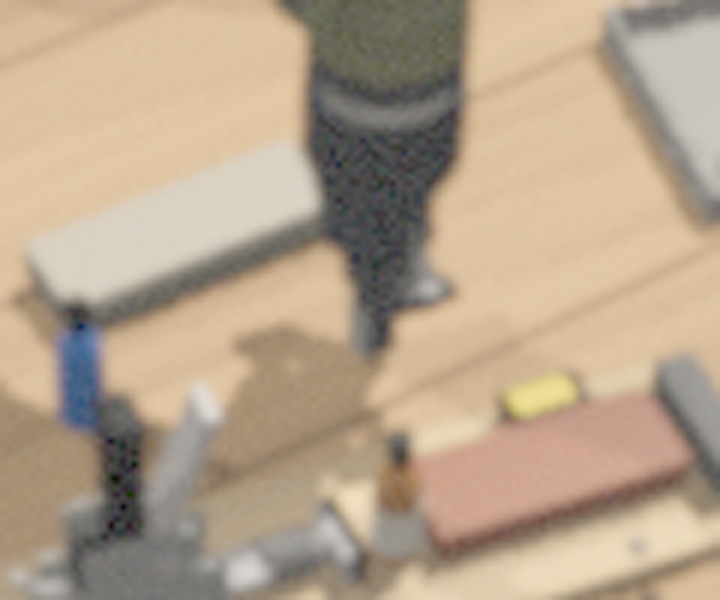

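Request:
apply_moves(increments=[[[0,0,0.2],[0,0,0]],[[0,0,0],[0,0,0]]])

```text
clock: 8.6
eef_pos: [0.5305, 0.0298, -0.0358]
orientation: [2.394, 2.034, 0.0]
ft_force: [-1.0, 0.5, 4.5]
width: 0.0001
```

Request:
apply_moves(increments=[[[0,0,0.2],[0,0,0]],[[0,0,0],[0,0,0]]])

```text
clock: 8.8
eef_pos: [0.5306, 0.0298, -0.0359]
orientation: [-2.393, -2.034, 0.001]
ft_force: [-9.1, 0.0, 18.3]
width: -0.0001
```

Request:
apply_moves(increments=[[[0,0,0.2],[0,0,0]],[[0,0,0],[0,0,0]]])

```text
clock: 9.0
eef_pos: [0.5306, 0.0297, -0.036]
orientation: [-2.393, -2.034, 0.003]
ft_force: [-16.4, 0.4, 32.7]
width: 0.0002
```

Request:
apply_moves(increments=[[[0,0,0.2],[0,0,0]],[[0,0,0],[0,0,0]]])

```text
clock: 9.2
eef_pos: [0.5307, 0.0297, -0.036]
orientation: [-2.392, -2.033, 0.005]
ft_force: [-23.5, 0.7, 46.0]
width: -0.0003
```

Contact came at reported z = -0.036, so the true tips are 36 mm higher than reported, which agrees with the camera. I'll subtract 0.036 from every target height from here on, then lift, open and go back over the bottle.

Request:
apply_moves(increments=[[[0,0,-3],[0,0,0]],[[0,0,-5],[0,0,0]],[[0,0,-5],[0,0,0]],[[0,0,-1],[0,0,0]],[[-1.6,4.2,0],[0,0,0]],[[-1.6,4.2,0],[0,0,0]],[[-1.6,4.2,0],[0,0,0]],[[0,0,0],[0,0,0]],[[0,0,0],[0,0,0]]], jaw=0)

```text
clock: 10.1
eef_pos: [0.6466, -0.0384, 0.0959]
orientation: [-2.394, -2.032, 0.002]
ft_force: [-0.7, -0.4, -0.4]
width: 0.0853
```

```bash
python3 - <<'E'
from h import *
go([.647,-.0393,.006])
im=robot.capture('top')[:,:,::-1]
c=cv2.resize(im[155:195,280:340],None,fx=13,fy=13,interpolation=cv2.INTER_CUBIC)
cv2.imwrite('pics/t9.png',cv2.convertScaleAbs(c,alpha=1.8,beta=20))
E
```

```text
clk 10.1 pos [ 0.6466 -0.0384  0.0959] w 0.0853 F [-0.67 -0.4  -0.37] tilt z [-0.002  0.    -1.   ] ty -9.35
cm [-0.09  0.08  8.99]
```

Request:
apply_moves(increments=[[[-0.1,0.08,4],[0,0,0]],[[0,0,3.4],[0,0,0]],[[0,0,2],[0,0,0]],[[0,0,0],[0,0,0]]])

```text
clock: 10.55
eef_pos: [0.6427, -0.0377, -0.0008]
orientation: [-2.388, -2.031, 0.009]
ft_force: [-0.3, 0.7, 0.6]
width: 0.0855
```

```bash
python3 - <<'E'
from h import *
go([.647,-.0393,.002])
im=robot.capture('scene')[:,:,::-1]
c=cv2.resize(im[155:255,280:400],None,fx=6,fy=6,interpolation=cv2.INTER_CUBIC)[:600]
c=cv2.LUT(c,np.array([255*(i/255)**.5 for i in range(256)],np.uint8))
cv2.imwrite('pics/s10.png',c)
E
```

```text
clk 10.55 pos [ 0.6427 -0.0377 -0.0008] w 0.0855 F [-0.31  0.75  0.63] tilt z [-0.008  0.001 -1.   ] ty -9.24
cm [-0.09  0.45 -0.29]
```

View pics/s10.png

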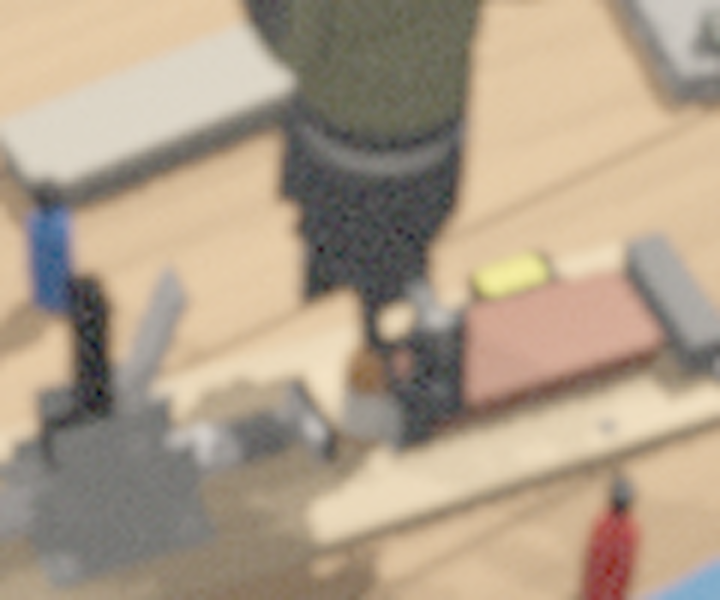

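Request:
apply_moves(increments=[[[0,0,0],[0,0,0]],[[0,0,0],[0,0,0]]])

```text
clock: 10.8
eef_pos: [0.6488, -0.039, 0.006]
orientation: [2.391, 2.033, 0.004]
ft_force: [0.1, 0.1, 0.8]
width: 0.0852
```

```bash
python3 - <<'E'
from h import *
go([.647,-.0393,.002])
o=robot.get_obs();M=Ro.from_rotvec(o['orientation']).as_matrix();p=o['eef_pos']+[0,0,.036]
for s in(-1,1):print(((proj('scene',p+s*.0425*M[:,1]-.013*M[:,2])-[280,155])*6).round())
E
```

```text
clk 10.8 pos [ 0.6488 -0.039   0.006 ] w 0.0852 F [0.12 0.09 0.82] tilt z [ 0.004 -0.001 -1.   ] ty -9.27
cm [-0.06 -0.17  0.39]
[327. 300.]
[410. 437.]
```

Request:
apply_moves(increments=[[[0,-0.15,0.35],[0,0,0]],[[0,0,0],[0,0,0]],[[0,0,0],[0,0,0]],[[0,0,0],[0,0,0]]])

```text
clock: 11.2
eef_pos: [0.6459, -0.0389, 0.0001]
orientation: [2.394, 2.034, 0.0]
ft_force: [0.4, -0.1, 0.1]
width: 0.0854
```

Request:
apply_moves(increments=[[[0,0,0],[0,0,0]],[[0,0,0],[0,0,0]],[[0,0,0],[0,0,0]],[[0,0,0],[0,0,0]],[[0,0,0],[0,0,0]],[[0,0,0],[0,0,0]],[[0,0,0],[0,0,0]]], jaw=255, force=25)

```text
clock: 11.9
eef_pos: [0.646, -0.0389, 0.0]
orientation: [2.394, 2.034, 0.0]
ft_force: [0.2, 0.4, 0.3]
width: 0.0234
```

Request:
apply_moves(increments=[[[0,0,-2],[0,0,0]],[[0,0,-4],[0,0,0]],[[0,0,-3],[0,0,0]],[[0,0,0],[0,0,0]]])

```text
clock: 12.3
eef_pos: [0.6495, -0.0393, 0.0959]
orientation: [2.388, 2.029, 0.01]
ft_force: [1.3, -0.5, -0.4]
width: 0.0233
```

Request:
apply_moves(increments=[[[1.5,-1.1,0],[0,0,0]],[[3.0,-2.15,0],[0,0,0]],[[3.3,-2.36,0],[0,0,0]],[[3.3,-2.36,0],[0,0,0]],[[3.3,-2.36,0],[0,0,0]],[[3.3,-2.36,0],[0,0,0]],[[3.3,-2.36,0],[0,0,0]],[[3.3,-2.36,0],[0,0,0]],[[3.3,-2.36,0],[0,0,0]],[[2.5,-1.8,0],[0,0,0]],[[0.95,-0.69,0],[0,0,0]],[[0,0,0],[0,0,0]]])

```text
clock: 13.5
eef_pos: [0.474, 0.3042, 0.0879]
orientation: [-2.391, -2.037, 0.005]
ft_force: [0.4, -0.5, -0.8]
width: 0.0233
```

```bash
python3 - <<'E'
from h import *
go([.477,.3036,-.006])
im=robot.capture('scene')[:,:,::-1]
c=cv2.resize(im[75:195,330:450],None,fx=5,fy=5,interpolation=cv2.INTER_CUBIC)[:600]
c=cv2.LUT(c,np.array([255*(i/255)**.5 for i in range(256)],np.uint8))
cv2.imwrite('pics/s11.png',c)
E
```

```text
clk 13.5 pos [0.474  0.3042 0.0879] w 0.0233 F [ 0.38 -0.45 -0.84] tilt z [-0.003 -0.002 -1.   ] ty -9.12
cm [0.01 0.34 9.39]
```

View pics/s11.png

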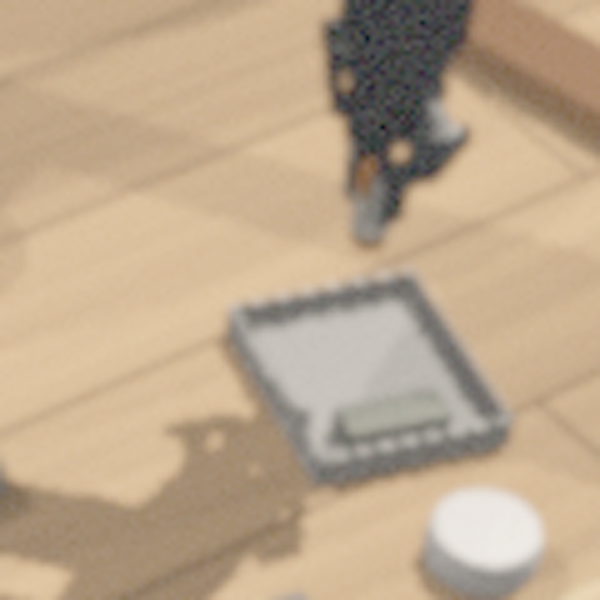

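```bash
python3 - <<'E'
from h import *
f=lambda q:((proj('scene',q)-[330,75])*5).round()
o=robot.get_obs();p=o['eef_pos'];print('foot now',f([p[0],p[1],p[2]+.012]),'spot',f([.477,.3036,.004]))
E
```

```text
foot now [365. 239.] spot [347. 360.]
```

Request:
apply_moves(increments=[[[0,0,0],[0,0,0]],[[0,0,3.5],[0,0,0]],[[0,0,3.5],[0,0,0]],[[0,0,1],[0,0,0]],[[0,0,0],[0,0,0]],[[0,0,0],[0,0,0]],[[0,0,0],[0,0,0]]])

```text
clock: 14.25
eef_pos: [0.4781, 0.3042, 0.0122]
orientation: [2.394, 2.033, 0.006]
ft_force: [-0.2, -0.2, -0.2]
width: 0.0232
```

```bash
python3 - <<'E'
from h import *
go([.477,.3036,-.007])
E
```

```text
clk 14.25 pos [0.4781 0.3042 0.0122] w 0.0232 F [-0.21 -0.21 -0.24] tilt z [ 0.003  0.002 -1.   ] ty -9.32
cm [-0.08 -0.11  1.92]
```

Request:
apply_moves(increments=[[[0,0,0.9],[0,0,0]],[[0,0,0.6],[0,0,0]],[[0,0,0.2],[0,0,0]],[[0,0,0],[0,0,0]],[[0,0,0],[0,0,0]],[[0,0,0],[0,0,0]]])

```text
clock: 14.85
eef_pos: [0.4764, 0.3036, -0.007]
orientation: [2.394, 2.034, 0.0]
ft_force: [-0.3, -0.6, -0.6]
width: 0.0232
```

Request:
apply_moves(increments=[[[0,0,0.15],[0,0,0]],[[0,0,0],[0,0,0]]])

```text
clock: 15.05
eef_pos: [0.4767, 0.3038, -0.0081]
orientation: [2.394, 2.034, 0.001]
ft_force: [-0.6, -0.9, 0.7]
width: 0.0235
```

Request:
apply_moves(increments=[[[0,0,0],[0,0,0]],[[0,0,0],[0,0,0]],[[0,0,0],[0,0,0]],[[0,0,0],[0,0,0]],[[0,0,0],[0,0,0]],[[0,0,0],[0,0,0]]], jaw=0)

```text
clock: 15.65
eef_pos: [0.4763, 0.3036, -0.0086]
orientation: [-2.394, -2.034, 0.0]
ft_force: [0.0, 0.6, 0.3]
width: 0.0856
```

Request:
apply_moves(increments=[[[0,0,-2],[0,0,0]],[[0,0,-4],[0,0,0]],[[0,0,-5],[0,0,0]],[[0,0,-5],[0,0,0]],[[0,0,-2],[0,0,0]],[[0,0,0],[0,0,0]]])

```text
clock: 16.25
eef_pos: [0.4789, 0.3049, 0.1769]
orientation: [2.392, 2.033, 0.014]
ft_force: [0.2, -0.1, -0.1]
width: 0.0852
```

```bash
python3 - <<'E'
from h import *
go([.621,-.159,.2])
im=robot.capture('scene')[:,:,::-1]
c=cv2.resize(im[75:195,330:450],None,fx=5,fy=5,interpolation=cv2.INTER_CUBIC)[:600]
c=cv2.LUT(c,np.array([255*(i/255)**.5 for i in range(256)],np.uint8))
cv2.imwrite('pics/s12.png',c)
E
```

```text
clk 16.25 pos [0.4789 0.3049 0.1769] w 0.0852 F [ 0.21 -0.06 -0.12] tilt z [ 0.008  0.004 -1.   ] ty -9.29
cm [-43.48  21.53  -2.39]
```

View pics/s12.png

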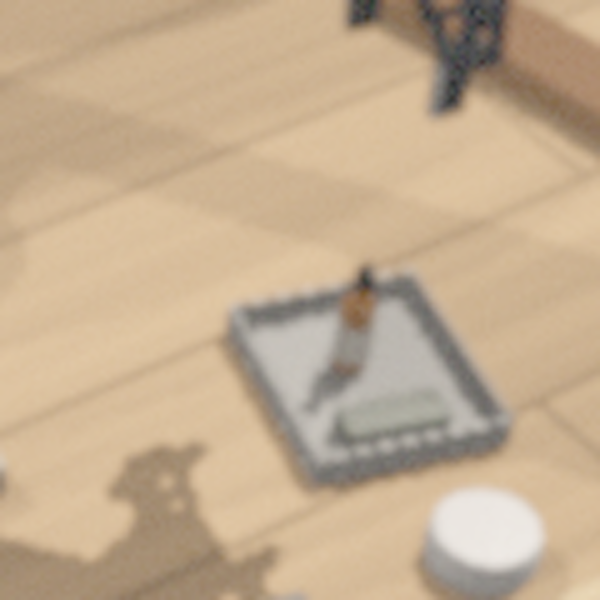

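The bottle stands in the tray, foot at (347,370) and cap at (366,272). I'll check the lean against a vertical.

```bash
python3 - <<'E'
from h import *
f=lambda q:((proj('scene',q)-[330,75])*5).round()
print(f([.477,.3036,.004]),f([.477,.3036,.084]))
im=robot.capture('top')[:,:,::-1]
c=cv2.resize(im[190:270,160:250],None,fx=7,fy=7,interpolation=cv2.INTER_CUBIC)
cv2.imwrite('pics/t12.png',c)
g=lambda q:((proj('top',q)-[160,190])*7).round()
print(g([.477,.3036,.004]),g([.477,.3036,.084]))
E
```

```text
[347. 360.] [364. 261.]
[280. 343.] [227. 337.]
```

View pics/t12.png

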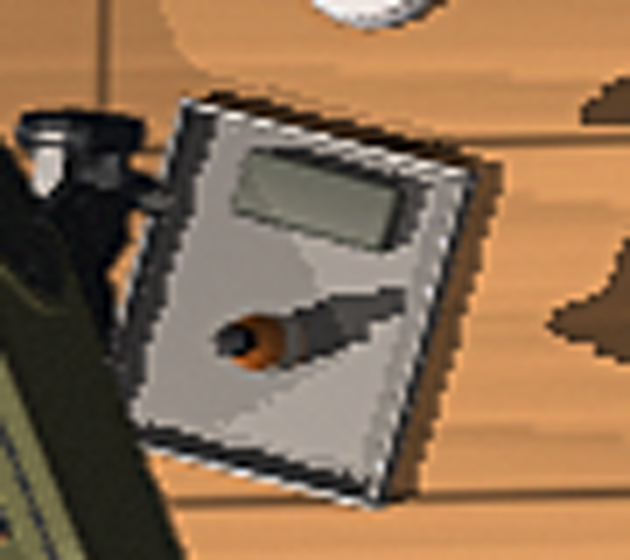

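The lean matches a vertical (predicted (347,360) to (364,261)), so the bottle is upright at tray_spot. Next I go to the pump point, high, with a +90.3° tool-z turn so the jaws close along clamp x.

Request:
apply_moves(increments=[[[-2,1,0],[0,0,0]],[[-4,2,0],[0,0,0]],[[-4.4,2.2,0],[0,0,0]],[[-4.4,2.2,0],[0,0,0]],[[-4.4,2.2,0],[0,0,0]],[[-4.4,2.2,0],[0,0,0]],[[-4.4,2.2,0],[0,0,0]],[[-4.4,2.2,0],[0,0,0]],[[-4.4,2.2,0],[0,0,0]],[[-4,2,0],[0,0,0]],[[-2,1,0],[0,0,0]],[[-1,0.5,0],[0,0,0]]], jaw=0)

```text
clock: 17.55
eef_pos: [0.6207, -0.1654, 0.1684]
orientation: [-2.393, -2.029, 0.003]
ft_force: [-0.1, 0.2, -0.3]
width: 0.0856
```

Request:
apply_moves(increments=[[[0,0,0],[0,0,8.2]],[[0,0,0],[0,0,8.2]],[[0,0,0],[0,0,8.2]],[[0,0,0],[0,0,8.2]],[[0,0,0],[0,0,8.2]],[[0,0,0],[0,0,8.2]],[[0,0,0],[0,0,8.2]],[[0,0,0],[0,0,8.2]],[[0,0,0],[0,0,8.2]],[[0,0,0],[0,0,8.2]],[[0,0,0],[0,0,8.2]],[[0,0,0],[0,0,0]]])

```text
clock: 18.75
eef_pos: [0.621, -0.1623, 0.1701]
orientation: [-3.13, 0.257, 0.003]
ft_force: [0.5, 0.5, 0.0]
width: 0.0854
```

```bash
python3 - <<'E'
from h import *
go([*toW(-.1035,0),.074]);print(np.degrees(TH)-180)
for n in('scene','top'):
    im=robot.capture(n)[:,:,::-1]
    c=im[155:255,240:360] if n=='scene' else im[130:230,290:410]
    cv2.imwrite(f'pics/{n}13.png',cv2.LUT(cv2.resize(c,None,fx=5,fy=5,interpolation=cv2.INTER_CUBIC),np.array([255*(i/255)**.6 for i in range(256)],np.uint8)))
E
```

```text
clk 18.75 pos [ 0.621  -0.1623  0.1701] w 0.0854 F [0.49 0.49 0.04] tilt z [-0.002  0.001 -1.   ] ty -99.38
cm [-0.03 -0.32  9.61]
-99.56938181394015
```

View pics/scene13.png

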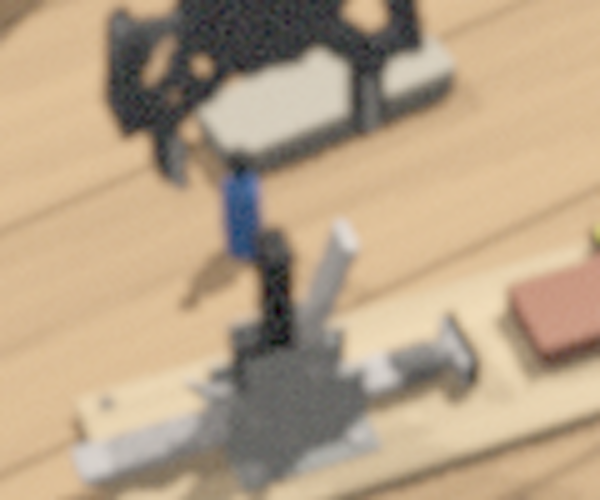

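Tips are at (175,180) and (368,125), with the grip at (275,240) and the trigger top at (343,225). I'll descend 5 mm off to the trigger side for clearance, then centre.

Request:
apply_moves(increments=[[[0,-0.82,0],[0,0,0.2]],[[0,0,0],[0,0,0]],[[0,0,3],[0,0,0]],[[0,0,3],[0,0,0]],[[0,0,2],[0,0,0]],[[0,0,0],[0,0,0]]])

```text
clock: 19.45
eef_pos: [0.6202, -0.1548, 0.0871]
orientation: [-3.129, 0.264, 0.012]
ft_force: [0.2, 0.3, -0.8]
width: 0.0854
```

```bash
python3 - <<'E'
from h import *
go([*toW(-.1035,0),.074])
im=robot.capture('scene')[:,:,::-1]
c=im[155:255,240:360]
cv2.imwrite('pics/scene14.png',cv2.LUT(cv2.resize(c,None,fx=5,fy=5,interpolation=cv2.INTER_CUBIC),np.array([255*(i/255)**.6 for i in range(256)],np.uint8)))
E
```

```text
clk 19.45 pos [ 0.6202 -0.1548  0.0871] w 0.0854 F [ 0.19  0.25 -0.79] tilt z [-0.007  0.002 -1.   ] ty -99.64
cm [0.15 0.4  1.31]
```

View pics/scene14.png

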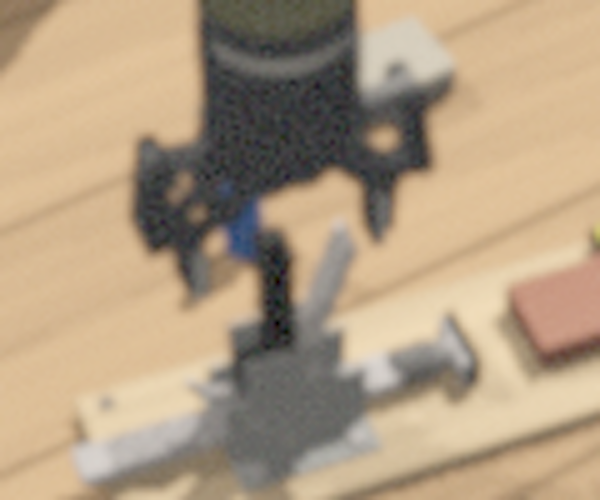

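Request:
apply_moves(increments=[[[0,0.5,0.8],[0,0,0]],[[0,0,0.8],[0,0,0]],[[0,0,0],[0,0,0]],[[0,0,0],[0,0,0]]])

```text
clock: 19.9
eef_pos: [0.6223, -0.161, 0.0757]
orientation: [3.13, -0.265, 0.001]
ft_force: [0.0, -1.4, 0.5]
width: 0.0855
```

```bash
python3 - <<'E'
from h import *
go([*toW(-.1035,0),.074])
E
```

```text
clk 19.9 pos [ 0.6223 -0.161   0.0757] w 0.0855 F [ 0.02 -1.41  0.46] tilt z [ 0. -0. -1.] ty -99.69
cm [-0.16 -0.18  0.17]
```

Request:
apply_moves(increments=[[[-0.15,-0.17,0.2],[0,0,0]],[[0,0,0],[0,0,0]]], force=40)

```text
clock: 20.1
eef_pos: [0.6209, -0.1587, 0.0735]
orientation: [-3.13, 0.265, -0.0]
ft_force: [0.1, 0.3, 0.8]
width: 0.0852
```

Request:
apply_moves(increments=[[[0,0,0],[0,0,0]],[[0,0,0],[0,0,0]],[[0,0,0],[0,0,0]],[[0,0,0],[0,0,0]],[[0,0,0],[0,0,0]],[[0,0,0],[0,0,0]],[[0,0,0],[0,0,0]],[[0,0,0],[0,0,0]]], jaw=255)

```text
clock: 20.9
eef_pos: [0.6225, -0.1566, 0.0752]
orientation: [-3.126, 0.266, -0.004]
ft_force: [0.7, 9.4, 4.5]
width: 0.0244
```

```bash
python3 - <<'E'
from h import *
go([*toW(-.1035,0),.074])
im=robot.capture('scene')[:,:,::-1]
c=im[155:255,240:360]
cv2.imwrite('pics/scene15.png',cv2.LUT(cv2.resize(c,None,fx=5,fy=5,interpolation=cv2.INTER_CUBIC),np.array([255*(i/255)**.6 for i in range(256)],np.uint8)))
E
```

```text
clk 20.9 pos [ 0.6225 -0.1566  0.0752] w 0.0244 F [0.68 9.37 4.49] tilt z [ 0.003  0.004 -1.   ] ty -99.74
cm [-0.11  0.26  0.12]
```

View pics/scene15.png

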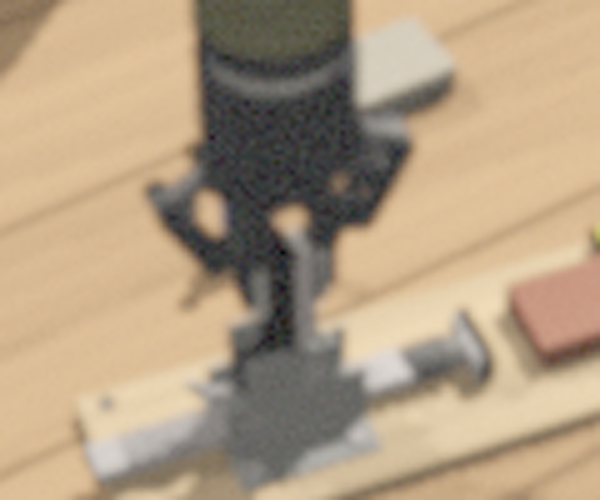

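The stroke is full (width 24.4 mm) and the pad moved from (460,350) to (480,345). The grip pushes back 9 N, so I'll shift the centre 2 mm towards +x and keep pumping.

Request:
apply_moves(increments=[[[0,-0.2,0],[0,0,0]],[[0,0,0],[0,0,0]],[[0,0,0],[0,0,0]],[[0,0,0],[0,0,0]],[[0,0,0],[0,0,0]],[[0,0,0],[0,0,0]]], jaw=50)

```text
clock: 21.55
eef_pos: [0.621, -0.1571, 0.0731]
orientation: [-3.13, 0.266, 0.001]
ft_force: [0.7, 2.7, -1.1]
width: 0.0684
```

Request:
apply_moves(increments=[[[0,0,0],[0,0,0]],[[0,0,0],[0,0,0]],[[0,0,0],[0,0,0]],[[0,0,0],[0,0,0]],[[0,0,0],[0,0,0]],[[0,0,0],[0,0,0]],[[0,0,0],[0,0,0]]], jaw=255)

```text
clock: 22.25
eef_pos: [0.6229, -0.1568, 0.0758]
orientation: [-3.129, 0.267, -0.006]
ft_force: [0.1, 4.2, 6.1]
width: 0.0246
```

```bash
cat >> h.py <<'E'
def look(k):
    go([*toW(-.1035,0),.074])
    for n in('scene','top'):
        im=robot.capture(n)[:,:,::-1]
        c=im[175:255,300:420] if n=='scene' else im[150:210,240:340]
        k6=6 if n=='scene' else 7
        cv2.imwrite(f'pics/{n}{k}.png',cv2.LUT(cv2.resize(c,None,fx=k6,fy=k6,interpolation=cv2.INTER_CUBIC),np.array([255*(i/255)**.6 for i in range(256)],np.uint8)))
E
python3 -c "
from h import *
look(16)"
```

```text
clk 22.25 pos [ 0.6229 -0.1568  0.0758] w 0.0246 F [0.13 4.17 6.13] tilt z [ 0.004  0.001 -1.   ] ty -99.77
cm [-0.15  0.25  0.18]
```

View pics/scene16.png

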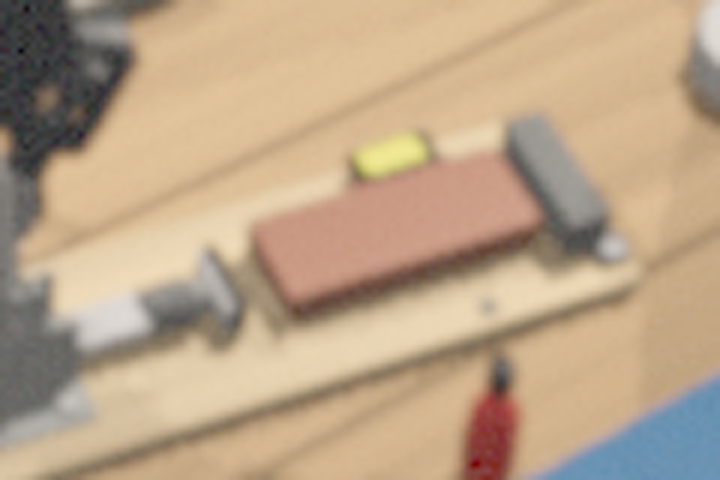

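View pics/top16.png

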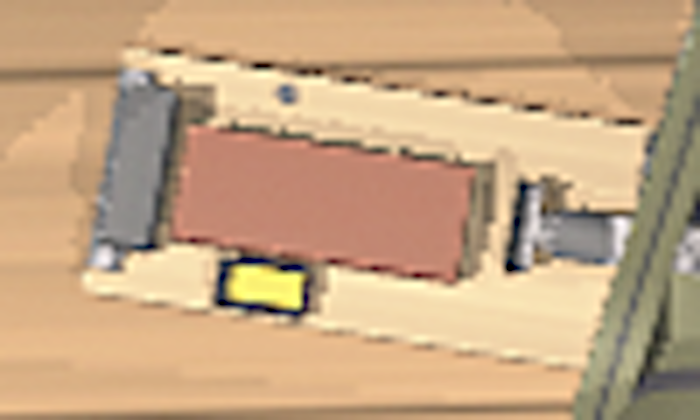

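The top view shows the pad front at about (515,225) and the stone end at about (465,220).

```bash
python3 - <<'E'
from h import *
for u in(508,515,522):
  print(u,toC(plane('top',u/7+240,225/7+150,.0345)))
for u in(458,468): print('st',toC(plane('top',u/7+240,220/7+150,.032)))
E
```

```text
508 [0.0150641  0.00228712]
515 [0.01209032 0.00185728]
522 [0.00911664 0.00142746]
st [0.03676142 0.00281729]
st [0.03250307 0.00220183]
```

Request:
apply_moves(increments=[[[0,-0.1,0],[0,0,0]],[[0,0,0],[0,0,0]],[[0,0,0],[0,0,0]],[[0,0,0],[0,0,0]],[[0,0,0],[0,0,0]],[[0,0,0],[0,0,0]]], jaw=50)

```text
clock: 22.95
eef_pos: [0.6212, -0.156, 0.0731]
orientation: [-3.13, 0.265, 0.001]
ft_force: [-0.1, 1.9, -1.4]
width: 0.0688
```

Request:
apply_moves(increments=[[[0,0,0],[0,0,0]],[[0,0,0],[0,0,0]],[[0,0,0],[0,0,0]],[[0,0,0],[0,0,0]],[[0,0,0],[0,0,0]],[[0,0,0],[0,0,0]],[[0,0,0],[0,0,0]]], jaw=255)

```text
clock: 23.65
eef_pos: [0.6228, -0.1569, 0.0757]
orientation: [3.129, -0.267, 0.005]
ft_force: [-0.4, 1.0, 5.0]
width: 0.0244
```

```bash
python3 -c "
from h import *
look(17)"
```

```text
clk 23.65 pos [ 0.6228 -0.1569  0.0757] w 0.0244 F [-0.41  1.04  4.99] tilt z [ 0.003 -0.001 -1.   ] ty -99.77
cm [-0.14  0.24  0.17]
```

View pics/top17.png

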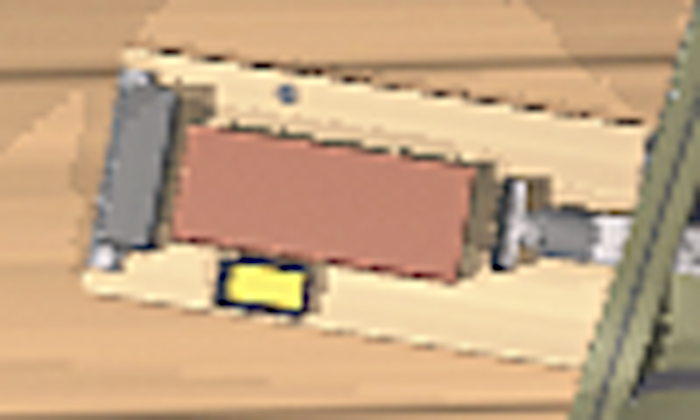

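Strokes are full and the pad now stands at about x = 19 mm. About 20 mm remain until everything touches, so I'll do two more strokes.

Request:
apply_moves(increments=[[[0,0,0],[0,0,0]],[[0,0,0],[0,0,0]],[[0,0,0],[0,0,0]],[[0,0,0],[0,0,0]],[[0,0,0],[0,0,0]],[[0,0,0],[0,0,0]]], jaw=50)

```text
clock: 24.35
eef_pos: [0.6211, -0.1559, 0.0731]
orientation: [-3.13, 0.265, 0.001]
ft_force: [-0.4, 2.1, -0.7]
width: 0.0687
```

Request:
apply_moves(increments=[[[0,0,0],[0,0,0]],[[0,0,0],[0,0,0]],[[0,0,0],[0,0,0]],[[0,0,0],[0,0,0]],[[0,0,0],[0,0,0]],[[0,0,0],[0,0,0]],[[0,0,0],[0,0,0]]], jaw=255)

```text
clock: 25.05
eef_pos: [0.6228, -0.1569, 0.0758]
orientation: [3.129, -0.267, 0.005]
ft_force: [-1.4, 0.2, 5.2]
width: 0.0238
```

Request:
apply_moves(increments=[[[0,0,0],[0,0,0]],[[0,0,0],[0,0,0]],[[0,0,0],[0,0,0]],[[0,0,0],[0,0,0]],[[0,0,0],[0,0,0]],[[0,0,0],[0,0,0]]], jaw=50)

```text
clock: 25.65
eef_pos: [0.6212, -0.1559, 0.0731]
orientation: [-3.13, 0.265, 0.001]
ft_force: [-0.6, 1.0, -1.6]
width: 0.0686
```

Request:
apply_moves(increments=[[[0,0,0],[0,0,0]],[[0,0,0],[0,0,0]],[[0,0,0],[0,0,0]],[[0,0,0],[0,0,0]],[[0,0,0],[0,0,0]],[[0,0,0],[0,0,0]],[[0,0,0],[0,0,0]]], jaw=255)

```text
clock: 26.35
eef_pos: [0.6228, -0.1569, 0.0758]
orientation: [3.129, -0.268, 0.005]
ft_force: [-1.6, 1.0, 5.7]
width: 0.0241
```

```bash
python3 -c "
from h import *
look(18)"
```

```text
clk 26.35 pos [ 0.6228 -0.1569  0.0758] w 0.0241 F [-1.58  1.05  5.72] tilt z [ 0.003 -0.001 -1.   ] ty -99.77
cm [-0.15  0.23  0.18]
```

View pics/top18.png

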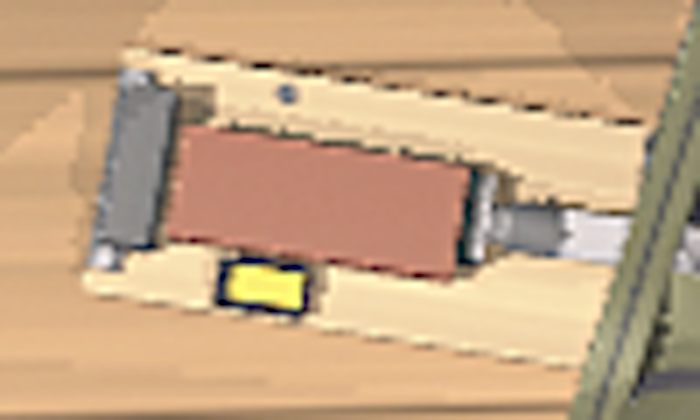

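View pics/scene18.png

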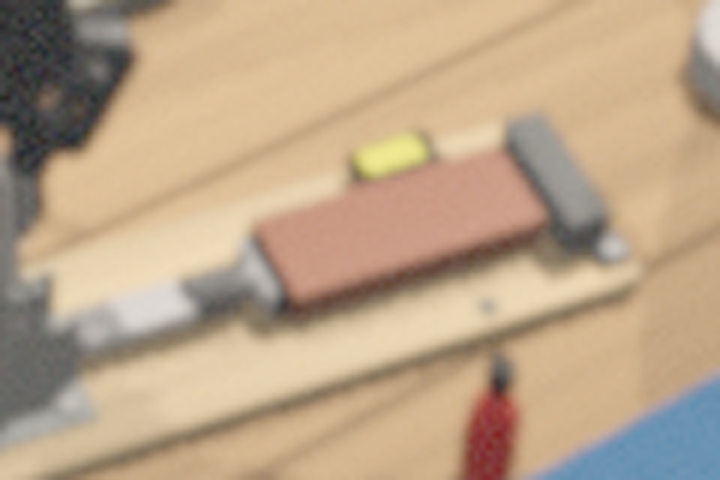

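The pad now bears on the stone, whose left edge has moved from about 188 to 178. I'll measure the stone with the colour mask.

```bash
cat >> h.py <<'E'
def stone():
    im=robot.capture('top')[:,:,::-1]
    h=cv2.cvtColor(np.ascontiguousarray(im),cv2.COLOR_BGR2HSV)
    m=(((h[...,0]<9)|(h[...,0]>172))&(h[...,1]>90)&(h[...,2]>60)).astype(np.uint8)*255
    mm=np.zeros_like(m);mm[150:240,200:330]=m[150:240,200:330]
    k,l,st,ce=cv2.connectedComponentsWithStats(mm);i=1+np.argmax(st[1:,4])
    C=np.array([toC(plane('top',u,v,.032)) for v,u in np.argwhere(l==i)])
    print('area',st[i,4],'centre',C.mean(0).round(4),'ends',np.percentile(C[:,0],[1,99]).round(4))
E
python3 -c "
from h import *
stone()
im=cv2.imread('pics/top0.png')
class F:
  pass
h=cv2.cvtColor(im,cv2.COLOR_BGR2HSV)
m=(((h[...,0]<9)|(h[...,0]>172))&(h[...,1]>90)&(h[...,2]>60)).astype(np.uint8)*255
mm=np.zeros_like(m);mm[150:240,200:330]=m[150:240,200:330]
k,l,st,ce=cv2.connectedComponentsWithStats(mm);i=1+np.argmax(st[1:,4])
C=np.array([toC(plane('top',u,v,.032)) for v,u in np.argwhere(l==i)])
print(st[i,4],C.mean(0),np.percentile(C[:,0],[1,99]))
"
```

```text
area 683 centre [0.099  0.0023] ends [0.0382 0.1599]
680 [0.09709784 0.00234876] [0.03637796 0.15762816]
```

About 3.5 mm remain, so one more 7 mm stroke should press the pad in roughly 3.5 mm.

Request:
apply_moves(increments=[[[0,0,0],[0,0,0]],[[0,0,0],[0,0,0]],[[0,0,0],[0,0,0]],[[0,0,0],[0,0,0]],[[0,0,0],[0,0,0]],[[0,0,0],[0,0,0]]], jaw=50)

```text
clock: 27.1
eef_pos: [0.6211, -0.1559, 0.0731]
orientation: [-3.13, 0.265, 0.001]
ft_force: [-0.6, 2.2, -0.8]
width: 0.0688
```

Request:
apply_moves(increments=[[[0,0,0],[0,0,0]],[[0,0,0],[0,0,0]],[[0,0,0],[0,0,0]],[[0,0,0],[0,0,0]],[[0,0,0],[0,0,0]],[[0,0,0],[0,0,0]],[[0,0,0],[0,0,0]],[[0,0,0],[0,0,0]]], jaw=255)

```text
clock: 27.9
eef_pos: [0.6229, -0.1569, 0.076]
orientation: [3.129, -0.267, 0.006]
ft_force: [-1.8, 1.4, 4.9]
width: 0.0241
```

```bash
python3 -c "
from h import *
look(19)
stone()"
```

```text
clk 27.9 pos [ 0.6229 -0.1569  0.076 ] w 0.0241 F [-1.78  1.4   4.94] tilt z [ 0.003 -0.001 -1.   ] ty -99.77
cm [-0.16  0.23  0.2 ]
area 682 centre [0.1045 0.0023] ends [0.0439 0.1659]
```

View pics/top19.png

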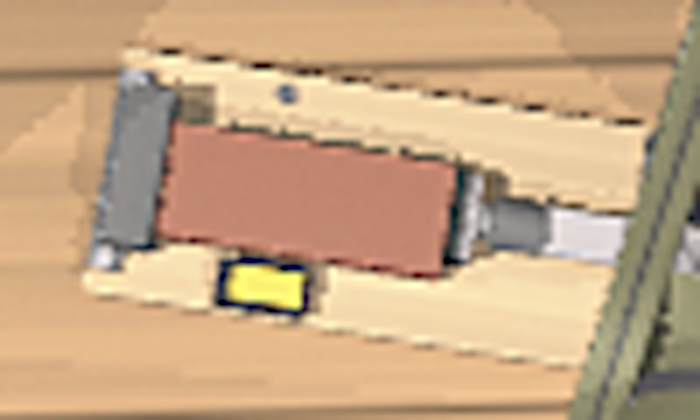

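View pics/scene19.png

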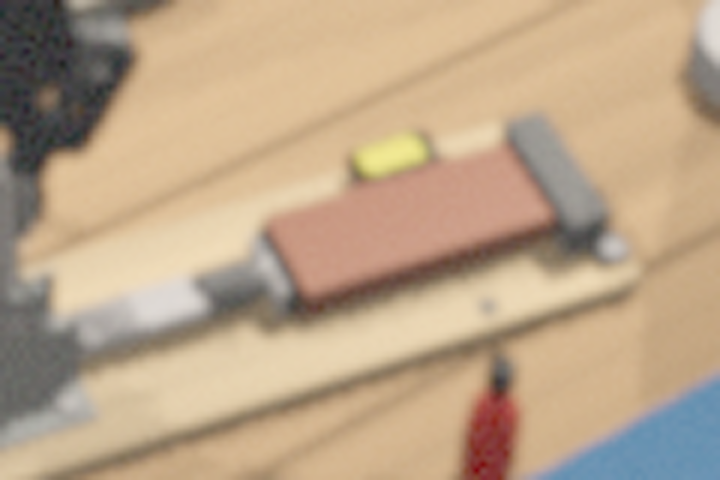

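The stone moved 5.5 mm of the 7 mm stroke, so the pad is pushed in at most about 1.5 mm. One more stroke gives roughly 4 to 8 mm, still below the 11 mm limit.

Request:
apply_moves(increments=[[[0,0,0],[0,0,0]],[[0,0,0],[0,0,0]],[[0,0,0],[0,0,0]],[[0,0,0],[0,0,0]],[[0,0,0],[0,0,0]],[[0,0,0],[0,0,0]]], jaw=50)

```text
clock: 28.65
eef_pos: [0.6212, -0.1559, 0.0731]
orientation: [-3.13, 0.265, 0.001]
ft_force: [-0.2, 0.6, -0.9]
width: 0.0685
```

Request:
apply_moves(increments=[[[0,0,0],[0,0,0]],[[0,0,0],[0,0,0]],[[0,0,0],[0,0,0]],[[0,0,0],[0,0,0]],[[0,0,0],[0,0,0]],[[0,0,0],[0,0,0]],[[0,0,0],[0,0,0]],[[0,0,0],[0,0,0]]], jaw=255)

```text
clock: 29.45
eef_pos: [0.6232, -0.157, 0.0769]
orientation: [3.129, -0.267, 0.006]
ft_force: [-2.5, 0.9, 9.2]
width: 0.0246
```

```bash
python3 -c "
from h import *
look(20)
stone()"
```

```text
clk 29.45 pos [ 0.6232 -0.157   0.0769] w 0.0246 F [-2.49  0.92  9.19] tilt z [ 0.004 -0.002 -1.   ] ty -99.77
cm [-0.18  0.23  0.29]
area 685 centre [0.1044 0.0024] ends [0.0439 0.1659]
```

View pics/top20.png

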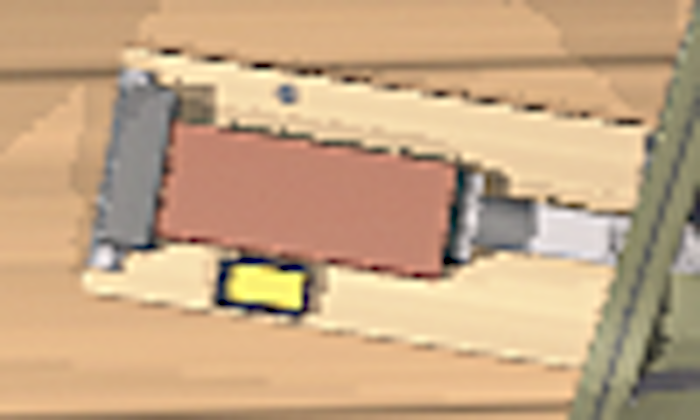

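View pics/scene20.png

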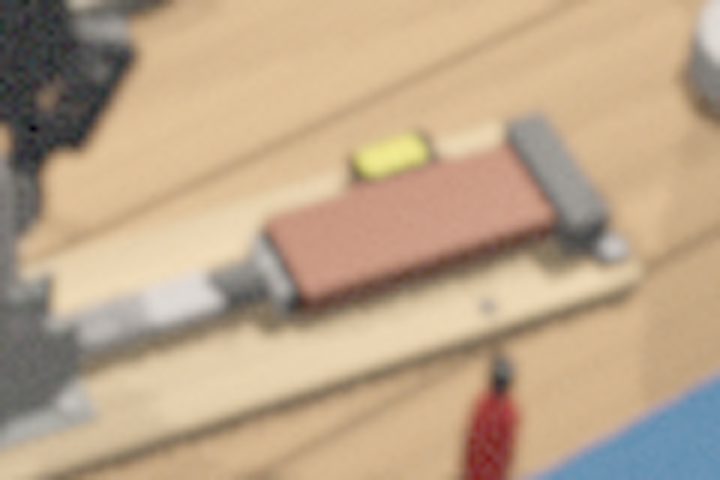

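The stone did not move this time (104.4 mm), so it is at the stop. The cup-to-bar edge moved from about 547 to 530, so the spring went in. I'll quantify it from the saved pictures.

```bash
python3 - <<'E'
from h import *
for k in(16,17,18,19,20):
    g=cv2.imread(f'pics/top{k}.png',0).astype(float)
    # sample profile along bar axis, centre line through clamp y~0 at z .025
    xs=np.arange(-.06,.04,.0005);pr=[]
    for x in xs:
        v=[]
        for y in(-.002,0,.002):
            u=(proj('top',[*toW(x,y),.033])-[240,150])*7+3
            v.append(cv2.getRectSubPix(g.astype(np.float32),(1,1),tuple(map(float,u)))[0,0] if 0<=u[0]<700 else 255)
        pr.append(np.mean(v))
    d=np.gradient(cv2.GaussianBlur(np.array(pr)[None],(9,1),1.5)[0])
    idx=np.argsort(d)[:1]; i=np.where((xs>-.06))[0]
    # strongest bright->dark steps
    loc=[(round(xs[j]*1e3,1),round(d[j],1)) for j in range(1,len(d)-1) if abs(d[j])>5 and abs(d[j])>=abs(d[j-1]) and abs(d[j])>abs(d[j+1])]
    print(k,loc)
E
```

```text
16 [(np.float64(-48.0), np.float32(-7.4)), (np.float64(-44.5), np.float32(6.2)), (np.float64(-34.0), np.float32(14.1)), (np.float64(-29.0), np.float32(-13.1)), (np.float64(3.0), np.float32(11.0)), (np.float64(11.5), np.float32(-18.2)), (np.float64(15.0), np.float32(26.5)), (np.float64(23.5), np.float32(-13.0)), (np.float64(28.5), np.float32(6.6))]
17 [(np.float64(-34.0), np.float32(11.1)), (np.float64(-23.0), np.float32(-12.4)), (np.float64(17.0), np.float32(-15.7)), (np.float64(22.0), np.float32(9.4))]
18 [(np.float64(-58.5), np.float32(-6.6)), (np.float64(-47.5), np.float32(-5.0)), (np.float64(-34.0), np.float32(11.1)), (np.float64(-9.0), np.float32(-9.6)), (np.float64(15.5), np.float32(7.5)), (np.float64(20.0), np.float32(-5.3)), (np.float64(24.5), np.float32(12.4)), (np.float64(29.5), np.float32(-15.1)), (np.float64(36.5), np.float32(17.4))]Traceback (most recent call last):
  File "<stdin>", line 9, in <module>
  File "h.py", line 13, in proj
    c=robot.camera_info(n);x=c['R']@np.array(X)+c['t'];return np.array([c['fx']*x[0]/x[2]+c['cx'],c['fy']*x[1]/x[2]+c['cy']])
ValueError: time passes only in moves, steps and waits
```

```bash
python3 - <<'E'
from h import *
c=robot.camera_info('top')
def P(X):
    x=c['R']@np.array(X)+c['t'];return np.array([c['fx']*x[0]/x[2]+c['cx'],c['fy']*x[1]/x[2]+c['cy']])
for k in(18,19,20):
    g=cv2.imread(f'pics/top{k}.png',0).astype(np.float32)
    xs=np.arange(-.025,.04,.0005);pr=[]
    for x in xs:
        pr.append(np.mean([cv2.getRectSubPix(g,(1,1),tuple(map(float,(P([*toW(x,y),.033])-[240,150])*7+3)))[0,0] for y in(-.002,0,.002)]))
    d=np.gradient(cv2.GaussianBlur(np.array(pr)[None],(9,1),1.5)[0])
    print(k,[(round(float(xs[j]*1e3),1),round(float(d[j]),1)) for j in range(1,len(d)-1) if abs(d[j])>5 and abs(d[j])>=abs(d[j-1]) and abs(d[j])>abs(d[j+1])])
E
```

```text
18 [(-9.0, -9.6), (15.5, 7.5), (20.0, -5.3), (24.5, 12.4), (29.5, -15.1), (36.5, 17.4)]
19 [(-2.0, -12.5), (24.5, 8.6), (30.5, 8.6), (35.5, -15.3)]
20 [(4.0, -13.1), (30.5, 14.3), (35.5, -17.5)]
```

The bar went 7 mm then 6 mm, while the pad face went 6 mm then 0. The pad is therefore pushed in about 7 mm (roughly 17 N), inside the 2 to 9 mm range. I'll hold, do a final check and hand in.

Request:
apply_moves(increments=[[[0,0,0],[0,0,0]],[[0,0,0],[0,0,0]],[[0,0,0],[0,0,0]],[[0,0,0],[0,0,0]],[[0,0,0],[0,0,0]]])

```text
clock: 30.1
eef_pos: [0.6232, -0.157, 0.0769]
orientation: [3.129, -0.267, 0.006]
ft_force: [-2.3, 0.9, 8.5]
width: 0.0243
```

```bash
python3 - <<'E'
from h import *
im=robot.capture('scene')[:,:,::-1]
cv2.imwrite('pics/final.png',cv2.resize(im[100:260,240:450],None,fx=3.6,fy=3.6,interpolation=cv2.INTER_CUBIC))
stone()
E
```

```text
area 684 centre [0.1044 0.0024] ends [0.0439 0.1659]
```

View pics/final.png

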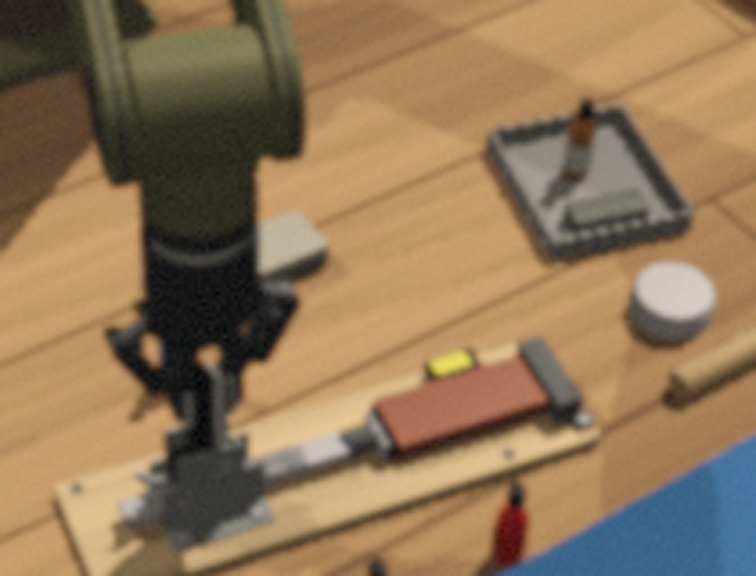

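The bottle stands in the tray at (578,145), the stone lies flat against the stop at (555,375), and the fingers squeeze the trigger at (205,400). Handing in.

```bash
python3 -c "
from cell import robot
print(robot.finish_job())"
```

```text
the job is handed in; nothing more can be done
None
```

I stood the oil bottle upright in the tray and pumped the clamp 8 full strokes until the pad pressed the stone against the stop. I handed in at about 30 s, still squeezing the trigger. No verdict came back.

**Last checks**
- **Trigger:** the fingers are shut to 24.3 mm, which is a full squeeze.
- **Stone:** it did not move on the last stroke, while the bar went 6 mm. That puts the pad about 7 mm in, roughly 17 N, inside the 2–9 mm range. This comes from the top picture; the pad force was not read directly.
- **Bottle:** it is still upright in the tray in the final picture.
- **Other things:** those in view look unmoved. The lapping plate and brush pot were outside the last picture, and I did not measure any of them again.

**What disagreed or went wrong**
- **Tip height:** the fingertips are really 36 mm higher than the reported TCP. I saw the gap in the picture, confirmed it by touching bare bench, and corrected all later heights. That touch reached 46 N at the wrist with the fingers, more than I meant.
- **Stone position:** it measures about 2 mm further along than the drawing allows (centre 104.4 mm against 102.5 mm). I take that as an error in my board frame.
- **Stroke 7:** I expected about 3.5 mm of spring from it and got only about 1 mm, so I added the eighth stroke.

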